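Stow the hand tools in the thumbwheel-locked tray

TASK

Put the three or four screwdrivers and wrenches that lie in a row to the left of the tool tray away in it: roll its edge thumbwheel with a fingertip until the retaining bar is fully back (never push the bar itself), and take the dark wooden offcut out of the tray and leave it on the bench beside it. Lay each tool flat in its own compartment - counted from the thumbwheel side: the 169 mm screwdriver, the 164 mm wrench, the 208 mm wrench, the 209 mm screwdriver - with the screwdrivers' blade tips and the wrenches' ring ends at the bar end, so that the bar will come over them. Then roll the thumbwheel back until the bar is fully closed over the tools, and leave the tape measure, pine block and tape roll where they are.

Things in the scene. Friction and masses are not known exactly. Their poses are not given: they have to be found in the camera images.
- tray: Tool tray fixed to the bench: plywood board 5 mm thick, origin on the bench under the middle of the compartments. x runs along the four compartments from the bar end (-x) to the plain end (+x), y to the thumbwheel side. Board x -162 to +124, y -112 to +112 mm. Wheel housing 80 x 48 mm, 50 mm high, at x -88, y +143. A wall-free finger channel crosses all compartments at x -48 to +48.
- bay1 (a point): Centre of the floor of compartment 1, counted from the thumbwheel side (5 mm above the bench); axes as the tray's. 236 mm long inside (x -118 to +118), 49 mm wide (54 mm pitch), walls 5 mm thick, 12 mm high, none at x -48 to +48. For the shorter screwdriver.
- bay2 (a point): Centre of the floor of compartment 2, counted from the thumbwheel side (5 mm above the bench); axes as the tray's. 236 mm long inside (x -118 to +118), 49 mm wide (54 mm pitch), walls 5 mm thick, 12 mm high, none at x -48 to +48. For the shorter wrench.
- bay3 (a point): Centre of the floor of compartment 3, counted from the thumbwheel side (5 mm above the bench); axes as the tray's. 236 mm long inside (x -118 to +118), 49 mm wide (54 mm pitch), walls 5 mm thick, 12 mm high, none at x -48 to +48. For the longer wrench.
- bay4 (a point): Centre of the floor of compartment 4, counted from the thumbwheel side (5 mm above the bench); axes as the tray's. 236 mm long inside (x -118 to +118), 49 mm wide (54 mm pitch), walls 5 mm thick, 12 mm high, none at x -48 to +48. For the longer screwdriver.
- wheel_top (a point): Top of the thumbwheel's rim, 58 mm up; axes as the tray's. Rubber disc, radius 28, 24 mm wide, axle along y, 8 mm proud of its slotted housing. Sprung: it gives 6 mm straight down, the bar with it (2.8 N at first, 8 N fully down). Pressed 2-4 mm and stroked along tray x it rolls (2 N at rim) and stays. Stroke towards -x opens the bar, +x closes it; bar moves 12 mm per 28 mm of rim.
- bar (a joint): Retaining bar, m: 0 = closed (covers tray x -98 to -58 mm over all compartments), 0.054 = fully open (x -152 to -112 mm, off the compartments but for their last 6 mm); stops at both ends. To be driven by the thumbwheel only.
- bar_mid (a point): Middle of the top of the retaining bar, an aluminium strip 40 mm (x) by 238 mm (y), 4 mm thick plus a 3 mm rib; underside 27 mm above the compartment floor, top 36 mm above the bench. Slim tool ends pass under it (a screwdriver lying free has its blade tip 15 to 20 mm up).
- driver_yellow: May be absent. The shorter screwdriver, 169 mm long: round yellow handle 28 mm thick and 85 mm long (own y from 0 to +84) and a thin round blade (y from -84 to 0). Lies on the bench at first; origin at the middle of its underside as it lies, long axis own y, z up; 0 to +40 mm along y is the place to grip it (28 mm across x).
- driver_yellow_slim (a point): Point of that tool on the blade's axis at its tip (the -y end): the end that belongs under the bar.
- driver_yellow_head (a point): Point of that tool on the handle's axis at its butt (the +y end): points away from the bar.
- wrench_11: May be absent. The shorter combination wrench, 164 mm long, heads 26 mm wide and up to 9 mm thick, shaft 10 mm wide and 7 mm thick (y from -60 to +60). Lies on the bench at first; origin at the middle of its underside as it lies, long axis own y, z up; grip the shaft at the middle (10 mm across x).
- wrench_11_slim (a point): Point of that tool in the ring (closed) end, 80 mm from the middle, at half thickness (the -y end): the end that belongs under the bar.
- wrench_11_head (a point): Point of that tool at the open jaw, 80 mm from the middle, at half thickness (the +y end): points away from the bar.
- wrench_14: May be absent. The longer combination wrench, 208 mm long, heads 31 mm wide and up to 11 mm thick, shaft 11 mm wide and 7 mm thick (y from -80 to +79). Lies on the bench at first; origin at the middle of its underside as it lies, long axis own y, z up; grip the shaft at the middle (11 mm across x).
- wrench_14_slim (a point): Point of that tool in the ring (closed) end, 102 mm from the middle, at half thickness (the -y end): the end that belongs under the bar.
- wrench_14_head (a point): Point of that tool at the open jaw, 102 mm from the middle, at half thickness (the +y end): points away from the bar.
- driver_red: May be absent. The longer screwdriver, 209 mm long: round red handle 30 mm thick and 95 mm long (own y from +9 to +104) and a thin round blade (y from -105 to +9). Lies on the bench at first; origin at the middle of its underside as it lies, long axis own y, z up; +15 to +45 mm along y is the place to grip it (30 mm across x).
- driver_red_slim (a point): Point of that tool on the blade's axis at its tip (the -y end): the end that belongs under the bar.
- driver_red_head (a point): Point of that tool on the handle's axis at its butt (the +y end): points away from the bar.
- offcut: Dark wooden offcut, 34 (x) x 110 (y) x 22 (z) mm, origin at the centre of its underside. At first it lies in the tray's finger channel, across the compartments. There is room for it on the bench along the tray's side away from the thumbwheel.
- tape_measure: Tape measure, 34 x 91 x 66 mm, a bystander on the bench; origin under its middle.
- offcut_pine: Light pine offcut, 42 x 90 x 30 mm, a bystander on the bench; origin under its middle.
- tape_2: Small roll of black tape, 58 mm across, 19 mm high, a bystander on the bench; origin under its middle.

How it is judged:
On the way, in this order (a step that is already met when the one before it is completed fails the run):
1. the bar has been rolled fully back (open by more than 50 mm) (value of joint bar above 0.05 m), for 0.2 s.
2. with the bar still back, every tool present lies flat in its compartment the right way round (y of driver_yellow_slim in the frame of bay1 between -0.022 and 0.022 m and z of driver_yellow_slim in the frame of bay1 below 0.024 m and y of driver_yellow_head in the frame of bay1 between -0.022 and 0.022 m and z of driver_yellow_head in the frame of bay1 below 0.022 m and x of driver_yellow_slim in the frame of bay1 below -0.06 m and x of driver_yellow_head in the frame of bay1 above 0.045 m and linear speed of each of driver_yellow, wrench_11, wrench_14, driver_red below 0.03 m/s and y of wrench_11_slim in the frame of bay2 between -0.022 and 0.022 m and z of each of wrench_11_slim, wrench_11_head in the frame of bay2 below 0.012 m and y of wrench_11_head in the frame of bay2 between -0.022 and 0.022 m and x of wrench_11_slim in the frame of bay2 below -0.06 m and x of wrench_11_head in the frame of bay2 above 0.045 m and y of wrench_14_slim in the frame of bay3 between -0.022 and 0.022 m and z of each of wrench_14_slim, wrench_14_head in the frame of bay3 below 0.012 m and y of wrench_14_head in the frame of bay3 between -0.022 and 0.022 m and x of wrench_14_slim in the frame of bay3 below -0.06 m and x of wrench_14_head in the frame of bay3 above 0.045 m and y of driver_red_slim in the frame of bay4 between -0.022 and 0.022 m and z of each of driver_red_slim, driver_red_head in the frame of bay4 below 0.024 m and y of driver_red_head in the frame of bay4 between -0.022 and 0.022 m and x of driver_red_slim in the frame of bay4 below -0.06 m and x of driver_red_head in the frame of bay4 above 0.045 m and value of joint bar above 0.046 m), for 0.2 s.
At the end, for the whole second after the job is handed in: Each tool present lies flat and still in its own compartment, both ends within 22 mm of its centre line, its slim end 60 mm or more from the middle, under the bar, its head the other way; the bar is closed to within 4 mm; the dark offcut lies still on the bench outside the tray (y of driver_yellow_slim in the frame of bay1 between -0.022 and 0.022 m and z of driver_yellow_slim in the frame of bay1 below 0.024 m and y of driver_yellow_head in the frame of bay1 between -0.022 and 0.022 m and z of driver_yellow_head in the frame of bay1 below 0.022 m and x of driver_yellow_slim in the frame of bay1 below -0.06 m and x of driver_yellow_head in the frame of bay1 above 0.045 m and linear speed of each of driver_yellow, wrench_11, wrench_14, driver_red, offcut below 0.03 m/s and y of wrench_11_slim in the frame of bay2 between -0.022 and 0.022 m and z of each of wrench_11_slim, wrench_11_head in the frame of bay2 below 0.012 m and y of wrench_11_head in the frame of bay2 between -0.022 and 0.022 m and x of wrench_11_slim in the frame of bay2 below -0.06 m and x of wrench_11_head in the frame of bay2 above 0.045 m and y of wrench_14_slim in the frame of bay3 between -0.022 and 0.022 m and z of each of wrench_14_slim, wrench_14_head in the frame of bay3 below 0.012 m and y of wrench_14_head in the frame of bay3 between -0.022 and 0.022 m and x of wrench_14_slim in the frame of bay3 below -0.06 m and x of wrench_14_head in the frame of bay3 above 0.045 m and y of driver_red_slim in the frame of bay4 between -0.022 and 0.022 m and z of each of driver_red_slim, driver_red_head in the frame of bay4 below 0.024 m and y of driver_red_head in the frame of bay4 between -0.022 and 0.022 m and x of driver_red_slim in the frame of bay4 below -0.06 m and x of driver_red_head in the frame of bay4 above 0.045 m and height (world z) of offcut between -0.02 and 0.02 m and (x of offcut in the frame of tray above 0.137 m or x of offcut in the frame of tray below -0.175 m or y of offcut in the frame of tray above 0.125 m or y of offcut in the frame of tray below -0.125 m) and value of joint bar below 0.004 m); the robot touches nothing.
It fails at once if the bar is pushed directly by the robot (over 3 N) instead of through the thumbwheel (contact force between any of the fingers, the arm and bar above 3 N).
It fails at once if the tape measure is moved by more than 30 mm (distance of tape_measure from where it was at the start of the episode above 0.03 m).
It fails at once if the pine block is moved by more than 30 mm (distance of offcut_pine from where it was at the start of the episode above 0.03 m).
It fails at once if the tape roll is moved by more than 30 mm (distance of tape_2 from where it was at the start of the episode above 0.03 m).
Of driver_yellow, wrench_11, wrench_14, driver_red only 3 to 4 are there at a start; the rules pass over those that are not, and their reading is None.
At some moment in a run one of driver_yellow, wrench_11, wrench_14, driver_red may be knocked a few centimetres aside while the robot is not near it.
Once in a run the grip may slacken for a moment while it holds something.
It also fails if it takes over 210 s, if anything falls off the work surface, if the arm or the gripper's body presses on something with over 40 N, if the wrist force passes 120 N, or if a joint passes its speed limit or range.

ROBOT

A 6-joint arm with a two-finger parallel gripper is mounted at the origin on a cart in front of the work surface, level with it; the furniture and walls round the work are solid. World frame = base frame: x ahead of the robot, y to its left, z up, the work surface at z = 0. Lengths are in m, angles in rad, forces in N, time in s.
With the tool pointing down it reaches from about 0.275 to 0.825 m from the base axis. Payload 5.2 kg.
Tool frame: the origin (TCP) lies midway between the tips of the shut fingers; the grasp point (between the pads) lies 19 mm behind it; z points along the fingers, y is the line along which they close (so a half turn about z gives the same grasp; the last joint's range is limited). The gripper opens to 93 mm and grips with 3 to 60 N. Pads are 15 mm wide; open, the fingers measure 128 mm over their backs; the gripper's body (75 mm by 188 mm) begins 65 mm behind the grasp point.
Start: joints at [-1.495, 0.259, 1.535, -0, 1.348, -0.203], TCP at [0.151, -0.529, 0.219] pointing down, gripper open.
Joint ranges: [-3.14, 3.14], [-0.91, 2.08], [0.19, 2.58], [-1.22, 4.36], [0.22, 2.71], [-3.12, 3.12]. Speed limits (rad/s): [2.57, 2.57, 3.14, 3.14, 3.14, 3.14].

INTERFACE

Orientations are given as a unit quaternion [x, y, z, w].
In Python, from bench import sensors, imaging, job gives the robot as it stands. The module is installed in compiled form; this text tells all that it offers.
- The arm moves only by the shell command python3 -m handwheel 'ROWS' [OPENING] [FORCE]. ROWS is JSON, a list of rows, each an object with "translation": the shift along the tool's x, y, z in mm, a list of three; "twist": the turn, a rotation vector about the tool's x, y, z in rad, a list of three. In form: [{"translation": [dx, dy, dz], "twist": [rx, ry, rz]}, ...]. A call has 1 to 8 rows; each row is the pose to reach, as a shift and turn from the pose commanded when the call began, along the tool's axes at that moment; what a row does not reach only later rows make up. A row lasts 1/8 s, in which the tool goes at most 62.5 mm and 10.7 degrees, less where a joint would pass 70% of its speed; a pose out of reach is approached as far as the arm can. A call with a gripper value outside its range is refused whole. OPENING is the gripper command: -1 is fully open, 1 is shut, values between are in proportion, set as the call begins (- or left out, the last holds). The fingers move at their own pace and stop on an object; FORCE is the grip in N (left out, the last holds). Time passes only in rows, so rows that repeat a pose let the fingers close. It gives the time, the measured TCP pose, the force, the opening and the grip force at its end, in the units of the state.
- sensors.get_obs(): the state, without advancing time (a new reading comes with each control period).
- imaging.snapshot(name): name is "side" or "top" or "wrist"; returns (picture, depth): 480x640x3 uint8, blue, green, red; 480x640 float32, m along the optical axis (not along the pixel's ray), 0 where there is no reading.
- imaging.camera_model(name): a dict with "fovy" (degrees; the focal length in pixels is half the picture's height over the tangent of half this angle, whatever the lens; pixels are square), "cx", "cy" (the principal point, pixels), "pose" (4x4, takes a point from camera to world coordinates). Camera axes: x right, y down, z forward; pixel columns grow to the right and rows downward; lengths in m; the calibration is good to about 2 mm. The wrist camera is an equidistant fisheye: a pixel r from the principal point sees the ray r / f radians off the axis. A picture is of the moment at which its call begins: read the wrist's pose just before it. camera_model takes no time and is no camera call; for the wrist camera it gives the pose at the moment of the call.
- job.finish_job(): hands the job in; it is judged then, once.
The state is a dict: "clock": time; "q": joint angles; "dq": joint speeds; "effort": joint torques, N m; "eef_pos": TCP position; "tool_rot": TCP orientation; "contact_force": force on the tool from outside, world axes, zero at the start; "ft_torque": the same for the moment, N m; "opening": finger opening in m; "gripper_force": force on a finger pad.
Only numpy, scipy, OpenCV 4.12 (cv2) and the standard library are available. Lean on these libraries where they do the work, as an engineer would, in place of code of your own. Each camera call takes 0.05 s, during which the arm holds its last target. There are 200 camera calls.

## Working session

There is one attempt and no reset: what is moved stays moved. The work goes in short steps, Python scripts to look and compute and a shell command to move; the robot and the scene stay as the last step left them, time stands still between calls to the robot, and variables do not carry over. Pictures are saved under pics/ and viewed, at most 14 in all, crops included, and the job is handed in when it is done.

```bash
mkdir -p pics
cat > h.py <<'E'
import numpy as np, cv2
from bench import sensors, imaging, job
from scipy.spatial.transform import Rotation as R
def snap(n,f=None):
    m=imaging.camera_model(n); p,d=imaging.snapshot(n)
    if f: cv2.imwrite('pics/'+f,p)
    return m,p,d
def ray(m,u,v,fish=False):
    f=240/np.tan(np.radians(m['fovy'])/2); x=(np.asarray(u,float)-m['cx'])/f; y=(np.asarray(v,float)-m['cy'])/f
    if fish:
        r=np.hypot(x,y)+1e-12; d=np.stack([x/r*np.sin(r),y/r*np.sin(r),np.cos(r)],-1)
    else: d=np.stack([x,y,np.ones_like(x)],-1)
    T=np.array(m['pose']); return T[:3,3], d@T[:3,:3].T
def onplane(m,u,v,z,fish=False):
    o,d=ray(m,u,v,fish); return o+d*((z-o[2])/d[...,2])[...,None]
def bydepth(m,d,fish=False):
    v,u=np.mgrid[:480,:640]; o,r=ray(m,u,v,fish)
    zc=r@np.array(m['pose'])[:3,2]
    return o+r*(d/zc)[...,None]
def project(m,P):
    T=np.array(m['pose']); c=(np.asarray(P)-T[:3,3])@T[:3,:3]; f=240/np.tan(np.radians(m['fovy'])/2)
    return c[...,0]/c[...,2]*f+m['cx'], c[...,1]/c[...,2]*f+m['cy']
def st():
    s=sensors.get_obs(); return s,np.array(s['eef_pos']),R.from_quat(s['tool_rot'])
E
python3 - <<'E'
from h import *
for n in ['top','side']:
    m,p,d=snap(n,n+'0.png'); print(n,m['fovy'],m['cx'],m['cy'],np.round(m['pose'],3).tolist())
s,p,r=st(); print(s)
print(r.as_matrix().round(3))
E
```

```text
top 50.1456064861661 322.7992901942737 242.09527581490224 [[0.014, -0.993, 0.118, 0.367], [-1.0, -0.011, 0.024, -0.097], [-0.023, -0.119, -0.993, 1.379], [0.0, 0.0, 0.0, 1.0]]
side 53.005072821435206 316.80842295126496 232.6736055834528 [[-0.864, -0.301, 0.402, -0.098], [-0.503, 0.508, -0.699, 0.988], [0.006, -0.807, -0.591, 0.971], [0.0, 0.0, 0.0, 1.0]]
{'clock': 0.1, 'q': array([-1.49481352e+00,  2.59240859e-01,  1.53594028e+00,  2.90652746e-05,
        1.34799801e+00, -2.02831749e-01]), 'dq': array([-1.44958777e-04,  5.48293754e-06, -3.16074453e-03,  2.30463109e-04,
       -8.97944782e-04,  5.51337627e-04]), 'effort': array([ 2.03414100e-03, -4.38216090e+01, -2.84639150e+01,  7.19125732e-02,
        3.62393085e-02, -4.90078446e-05]), 'eef_pos': array([ 0.15134817, -0.52827346,  0.21792998]), 'tool_rot': array([ 9.90298669e-01,  1.38952933e-01,  6.44201957e-05, -7.90757970e-04]), 'contact_force': array([0.20664576, 0.56732506, 0.98056114]), 'ft_torque': array([ 0.03066188, -0.02573835, -0.00363611]), 'gripper_force': 0.0, 'opening': 0.09296120584311161}
[[ 0.961  0.275 -0.   ]
 [ 0.275 -0.961  0.002]
 [ 0.    -0.002 -1.   ]]
```

View pics/top0.png

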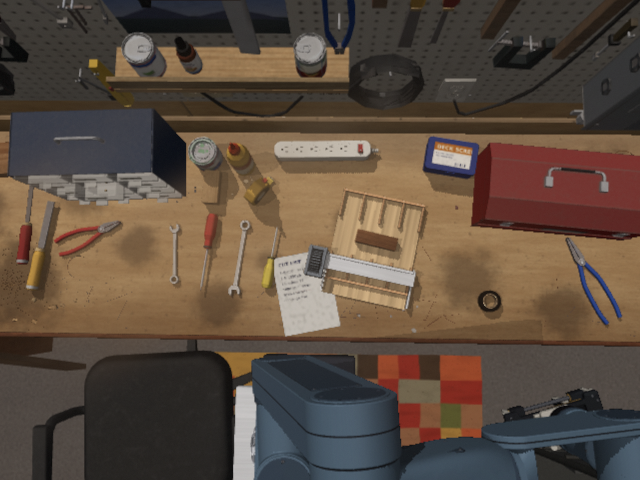

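View pics/side0.png

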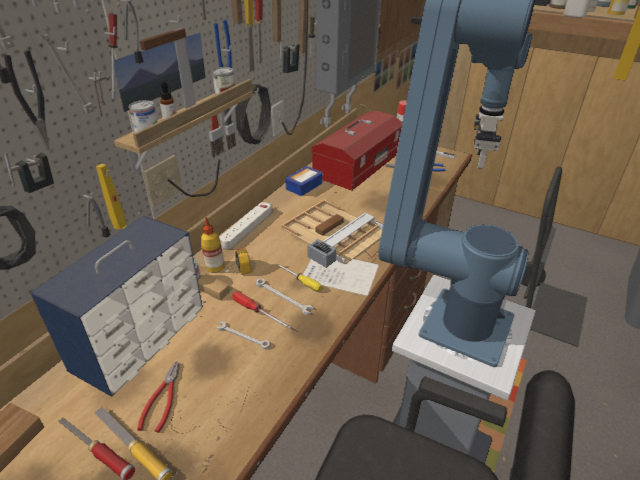

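The top view shows all four tools: the short wrench at px (175,254), red driver (209,250), long wrench (240,258) and yellow driver (270,258). The tray is near (375,240), with its wheel housing at (316,261), bar at (370,275) and offcut at (376,240). The bystanders are the pine block (213,190), tape measure (258,190) and tape roll (488,300). The side view agrees.

Run:
```python
from h import *
m,p,d=snap('top'); W=bydepth(m,d)
z=W[...,2]
print('bench z', [np.round(W[v,u],3).tolist() for u,v in [(150,230),(225,300),(450,260)]])
hsv=cv2.cvtColor(p,cv2.COLOR_BGR2HSV)
roi=np.zeros((480,640),bool); roi[205:315,155:300]=1
paper=None
masks={'yellow':(hsv[...,0]>18)&(hsv[...,0]<35)&(hsv[...,1]>170)&(hsv[...,2]>120),
'red':((hsv[...,0]<6)|(hsv[...,0]>174))&(hsv[...,1]>150),
'grey':(hsv[...,1]<60)&(hsv[...,2]>110)}
for n,k in masks.items():
    k=(k&roi).astype(np.uint8)
    if n=='grey': k[:,262:]=0
    c,l,s,ce=cv2.connectedComponentsWithStats(k,connectivity=8)
    for i in range(1,c):
        if s[i,4]<25: continue
        vv,uu=np.nonzero(l==i); P=onplane(m,uu,vv,0.014 if n in('yellow','red') else 0.008); q=P[:,:2]; c0=q.mean(0)
        e,V=np.linalg.eigh(np.cov(q.T)); ax=V[:,1]; t=(q-c0)@ax
        print(n,s[i],np.round(c0,3),'ax',np.round(ax,3),'L',np.ptp(t).round(3),'ends',np.round(c0+ax*t.min(),3),np.round(c0+ax*t.max(),3),'zmed',np.median(z[l==i]).round(4))
for u,v in [(316,250),(316,262),(370,270),(376,240),(360,215),(213,190),(258,190),(488,290)]: print((u,v),W[v,u].round(3))
cv2.imwrite('pics/crop.png',cv2.resize(p[180:320,290:440],None,fx=4,fy=4,interpolation=cv2.INTER_CUBIC))
```

```text
bench z [[0.559, 0.408, 0.006], [0.372, 0.197, 0.0], [0.488, -0.406, -0.004]]
red [205 214  10  31 179] [0.563 0.245] ax [-0.994  0.106] L 0.084 ends [0.604 0.24 ] [0.521 0.249] zmed 0.0267
grey [228 221  22  74 330] [0.482 0.161] ax [-0.99   0.139] L 0.202 ends [0.587 0.146] [0.387 0.175] zmed 0.0078
grey [170 224   9  60 203] [0.496 0.338] ax [-0.999 -0.04 ] L 0.16 ends [0.576 0.341] [0.416 0.335] zmed 0.0072
grey [201 250   7  37  61] [0.456 0.256] ax [-0.992  0.122] L 0.098 ends [0.506 0.25 ] [0.409 0.262] zmed 0.0162
(316, 250) [ 0.508 -0.046  0.019]
(316, 262) [ 0.473 -0.048  0.059]
(370, 270) [ 0.455 -0.189  0.037]
(376, 240) [ 0.536 -0.205  0.028]
(360, 215) [ 0.604 -0.163  0.016]
(213, 190) [0.667 0.234 0.027]
(258, 190) [0.659 0.106 0.066]
(488, 290) [ 0.409 -0.506 -0.003]
```

View pics/crop.png

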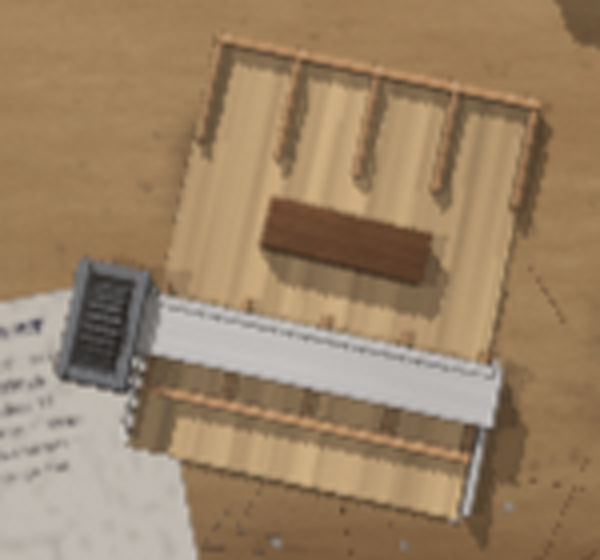

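The crop shows the tray with its plain end at the top and the bar end at the bottom, and the wheel housing on the left at crop px (105,325). The bar is closed and the offcut is at (345,240).

Run:
```python
from h import *
m,p,d=snap('top')
C=np.array([[218,36,123,110.5,17],[540,101,123,-110.5,17],[133,447,-162,112,5],[460,522,-162,-112,5],[497,367,-58,-119,33],[492,428,-98,-119,33],
[83,260,-48,167,50],[152,268,-48,119,50],[57,378,-128,167,50],[127,390,-128,119,50]],float)
P=np.array([onplane(m,290+c[0]/4-.4,180+c[1]/4-.4,c[4]/1000) for c in C])[:,:2]; L=C[:,2:4]/1000
A=L-L.mean(0);B=P-P.mean(0); th=np.arctan2((A[:,0]*B[:,1]-A[:,1]*B[:,0]).sum(),(A*B).sum())
Rm=np.array([[np.cos(th),-np.sin(th)],[np.sin(th),np.cos(th)]]); t=P.mean(0)-Rm@L.mean(0)
print('th',th,'t',t,'res mm',((P-(L@Rm.T+t))*1000).round(1).tolist())
np.save('tray.npy',[t[0],t[1],th])
print('wheel',Rm@[-.088,.143]+t)
hsv=cv2.cvtColor(p,cv2.COLOR_BGR2HSV)
k=((hsv[...,0]>18)&(hsv[...,0]<35)&(hsv[...,1]>140)&(hsv[...,2]>90)).astype(np.uint8); k[:,:255]=0;k[:,285:]=0;k[:215]=0;k[300:]=0
vv,uu=np.nonzero(k);print(len(uu),uu.mean(),vv.mean())
P=onplane(m,uu,vv,.014);q=P[:,:2];c0=q.mean(0);e,V=np.linalg.eigh(np.cov(q.T));print(c0,V[:,1],np.ptp((q-c0)@V[:,1]))
# offcut
k=((hsv[...,2]<110)&(hsv[...,1]>120)).astype(np.uint8)[225:255,350:402]
c,l,s,ce=cv2.connectedComponentsWithStats(k); i=1+s[1:,4].argmax(); print(s[i]); r=cv2.minAreaRect(np.argwhere(l==i)[:,::-1].astype(np.float32)); print(r)
cx,cy=ce[i]; print('offcut',onplane(m,np.array(cx+350),np.array(cy+225),.027))
cv2.imwrite('pics/crop2.png',cv2.resize(p[205:315,160:300],None,fx=5,fy=5,interpolation=cv2.INTER_CUBIC))
```

```text
th -0.19977223009638784 t [ 0.53453005 -0.20423373] res mm [[-0.8, 0.6], [0.4, 0.7], [0.9, -3.6], [-1.2, -1.1], [-0.6, 5.6], [-1.2, 1.1], [-1.8, -1.5], [3.0, 0.4], [-0.6, -1.9], [1.8, -0.3]]
wheel [ 0.476658   -0.04661449]
254 267.75984251968504 273.4448818897638
[0.44422069 0.08158312] [-0.98607532  0.16629932] 0.07713951729139211
[  6   6  42  20 463]
((26.558822631835938, 14.7647066116333), (40.26091384887695, 12.369317054748535), 14.03624439239502)
offcut [ 0.53467801 -0.20866116  0.027     ]
```

View pics/crop2.png

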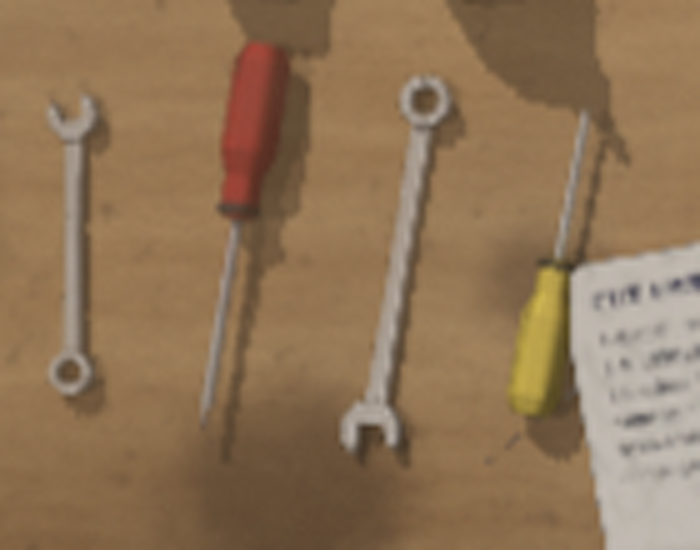

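All four tools are confirmed. The short wrench's ring and the red driver's blade point toward the robot, which is right. The long wrench and the yellow driver need a half turn. Next I write a helper that prints the tool-frame shift.

```bash
cat > go.py <<'E'
import sys; from h import *
# args: frame(w/t) x y z yaw(rad, in that frame; 'k' keep) in mm -> prints shift,twist
def shift(fr,x,y,z,yaw):
    s,p,r=st(); t=np.load('tray.npy')
    X=np.array([x,y,z],float)/1000
    cur=np.arctan2(r.as_matrix()[1,0],r.as_matrix()[0,0])
    if fr=='t':
        c,sn=np.cos(t[2]),np.sin(t[2]); X[:2]=[c*X[0]-sn*X[1]+t[0],sn*X[0]+c*X[1]+t[1]]
    yw=cur if yaw=='k' else float(yaw)+(t[2] if fr=='t' else 0)
    Rt=R.from_euler('z',yw)*R.from_euler('x',np.pi)
    sh=r.inv().apply(X-p)*1000; tw=(r.inv()*Rt).as_rotvec()
    print('target',X.round(4),'shift',sh.round(1).tolist(),'twist',tw.round(3).tolist(),'q6',s['q'][5].round(2),'clk',round(s['clock'],1))
a=sys.argv[1:]
for i in range(0,len(a),5): shift(a[i],*map(float,a[i+1:i+4]),a[i+4])
E
python3 go.py t -88 143 200 0
```

```text
target [ 0.4767 -0.0466  0.2   ] shift [445.3, -373.7, 18.7] twist [-0.001, 0.0, 0.479] q6 -0.2 clk 0.2
```

```bash
T='x'; python3 -m handwheel '[{"translation":[445,-374,18],"twist":[0,0,0.479]},{"translation":[445,-374,18],"twist":[0,0,0.479]},{"translation":[445,-374,18],"twist":[0,0,0.479]},{"translation":[445,-374,18],"twist":[0,0,0.479]},{"translation":[445,-374,18],"twist":[0,0,0.479]},{"translation":[445,-374,18],"twist":[0,0,0.479]},{"translation":[445,-374,18],"twist":[0,0,0.479]},{"translation":[445,-374,18],"twist":[0,0,0.479]}]' 1 20; python3 go.py t -88 143 200 0
```

```text
clock: 1.2
eef_pos: [0.431, -0.1134, 0.2034]
tool_rot: [0.995, -0.1, 0.0, 0.0]
contact_force: [0.4, -1.1, 1.0]
opening: 0.0172
gripper_force: 0.0
target [ 0.4767 -0.0466  0.2   ] shift [31.5, -74.6, 3.4] twist [0.0, -0.001, -0.001] q6 1.26 clk 1.2
```

```bash
python3 -m handwheel '[{"translation":[31,-75,3],"twist":[0,0,0]},{"translation":[31,-75,3],"twist":[0,0,0]},{"translation":[31,-75,3],"twist":[0,0,0]},{"translation":[31,-75,3],"twist":[0,0,0]}]' 1
python3 - <<'E'
from h import *
m,p,d=snap('wrist','w1.png'); print(m['fovy'],m['cx'],m['cy'],np.round(m['pose'],3).tolist()); print((d>0).mean())
W=bydepth(m,d,True)
import h; np.save('w1.npy',W)
E
```

```text
clock: 1.7
eef_pos: [0.4749, -0.0484, 0.2001]
tool_rot: [0.995, -0.1, -0.0, 0.0]
contact_force: [-0.4, -0.6, -0.4]
opening: 0.0004
gripper_force: 0.0
65.70646984690485 326.0832859122871 241.16836218709784 [[-0.199, -0.941, -0.275, 0.551], [-0.98, 0.191, 0.055, -0.063], [0.001, 0.28, -0.96, 0.367], [0.0, 0.0, 0.0, 1.0]]
0.9957552083333333
```

View pics/w1.png

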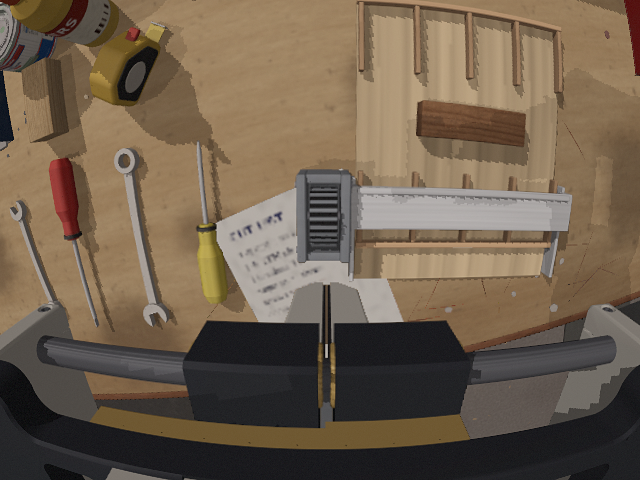

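The wrist view shows the housing and wheel at about px (324,215), the shut fingertips at (326,285), the bar across (460,210), and all the tools at left. I refine the tray pose from this view.

Run:
```python
from h import *
import cv2
m=imaging.camera_model('wrist')
C=np.array([[358,1,123,110.5,17],[562,28,123,-110.5,17],[355,280,-162,112,5],[541,277,-162,-112,5],[571,194,-58,-119,33],[569,231,-98,-119,33],
[300,171,-48,167,50],[349,170,-48,119,50],[299,262,-128,167,50],[350,262,-128,119,50]],float)
P=np.array([onplane(m,c[0],c[1],c[4]/1000,True) for c in C])[:,:2]; L=C[:,2:4]/1000
A=L-L.mean(0);B=P-P.mean(0); th=np.arctan2((A[:,0]*B[:,1]-A[:,1]*B[:,0]).sum(),(A*B).sum())
Rm=np.array([[np.cos(th),-np.sin(th)],[np.sin(th),np.cos(th)]]); t=P.mean(0)-Rm@L.mean(0)
print('th',th,'t',t,'res mm',((P-(L@Rm.T+t))@Rm*1000).round(1).tolist())
W=np.load('w1.npy')
for u,v in [(324,200),(324,215),(324,235),(303,200),(460,215),(470,125),(470,270),(208,270),(140,240),(63,190)]: 
    Q=W[v,u]; print((u,v),Q.round(4),'tray',(Rm.T@(Q[:2]-t)).round(4))
hs=W[165:268,295:355].reshape(-1,3); h=hs[(hs[:,2]>.046)]; q=(h[:,:2]-t)@Rm; print('housing ext',q.min(0),q.max(0))
w=hs[hs[:,2]>.0535]; q=(w[:,:2]-t)@Rm; print('wheel ext',len(w),q.min(0),q.max(0),w[:,2].max())
```

```text
th -0.20759760893545157 t [ 0.53643039 -0.20650556] res mm [[-4.7, 2.8], [0.6, -0.3], [-0.9, -0.9], [-1.3, -1.6], [-0.7, 1.4], [-1.3, -3.1], [2.7, -2.5], [3.8, 3.8], [0.8, -0.7], [1.0, 1.1]]
(324, 200) [ 0.4978 -0.051   0.0538] tray [-0.0698  0.1442]
(324, 215) [ 0.4857 -0.0485  0.0574] tray [-0.0822  0.1441]
(324, 235) [ 0.468  -0.0449  0.0558] tray [-0.1002  0.144 ]
(303, 200) [ 0.5008 -0.033   0.0495] tray [-0.0707  0.1624]
(460, 215) [ 0.4569 -0.1739  0.0371] tray [-0.0845  0.0155]
(470, 125) [ 0.539  -0.1999  0.0272] tray [0.0011 0.007 ]
(470, 270) [ 0.3842 -0.1905  0.0055] tray [-0.1522 -0.0157]
(208, 270) [0.4477 0.0794 0.0261] tray [-0.1457  0.2615]
(140, 240) [0.4903 0.1574 0.0071] tray [-0.1201  0.3466]
(63, 190) [0.5697 0.2307 0.0253] tray [-0.0576  0.4347]
housing ext [-0.12780809  0.12118573] [-0.01512343  0.16937165]
wheel ext 1050 [-0.10630536  0.13278412] [-0.01512343  0.15629575] 0.36654028979952086
```

```bash
python3 -c "
import numpy as np; np.save('tray.npy',[.5356,-.2057,-.204])"; python3 go.py t -72 143.5 75 0 t -72 143.5 54.5 0
```

```text
target [ 0.4942 -0.0506  0.075 ] shift [19.3, -2.1, 125.2] twist [0.0, 0.0, 0.003] q6 1.44 clk 1.8
target [ 0.4942 -0.0506  0.0545] shift [19.3, -2.1, 145.7] twist [0.0, 0.0, 0.003] q6 1.44 clk 1.8
```

```bash
python3 -m handwheel '[{"translation":[19,-2,60],"twist":[0,0,0]},{"translation":[19,-2,100],"twist":[0,0,0]},{"translation":[19,-2,125],"twist":[0,0,0]},{"translation":[19,-2,125],"twist":[0,0,0]}]' 1
python3 -m handwheel '[{"translation":[0,0,12],"twist":[0,0,0]},{"translation":[0,0,20.5],"twist":[0,0,0]},{"translation":[-8,0,20.5],"twist":[0,0,0]},{"translation":[-16,0,20.5],"twist":[0,0,0]},{"translation":[-24,0,20.5],"twist":[0,0,0]},{"translation":[-32,0,20.5],"twist":[0,0,0]},{"translation":[-36,0,20.5],"twist":[0,0,0]},{"translation":[-36,0,20.5],"twist":[0,0,0]}]'
python3 -m handwheel '[{"translation":[0,0,-10],"twist":[0,0,0]},{"translation":[0,0,-20.5],"twist":[0,0,0]},{"translation":[18,0,-20.5],"twist":[0,0,0]},{"translation":[36,0,-20.5],"twist":[0,0,0]},{"translation":[36,0,-20.5],"twist":[0,0,0]}]'
python3 - <<'E'
from h import *
m,p,d=snap('top','t2.png'); W=bydepth(m,d); t=np.load('tray.npy')
c,s=np.cos(t[2]),np.sin(t[2]); q=(W[...,:2]-t[:2])@np.array([[c,-s],[s,c]])
k=(W[...,2]>.029)&(W[...,2]<.045)&(abs(q[...,1])<.1)&(q[...,0]>-.18)&(q[...,0]<-.03)
print(k.sum(),q[k][:,0].min(),q[k][:,0].max(),np.median(q[k][:,0]))
E
```

```text
clock: 2.25
eef_pos: [0.4925, -0.0504, 0.0737]
tool_rot: [0.995, -0.101, -0.002, -0.0]
contact_force: [-0.6, -0.1, -0.5]
opening: 0.0009
gripper_force: 0.0
clock: 3.25
eef_pos: [0.4576, -0.0418, 0.0541]
tool_rot: [0.995, -0.1, -0.001, -0.001]
contact_force: [-1.2, 0.7, -0.6]
opening: 0.0005
gripper_force: 0.4
clock: 3.88
eef_pos: [0.4958, -0.0501, 0.0759]
tool_rot: [0.995, -0.1, 0.001, 0.0]
contact_force: [-0.1, -0.5, -0.4]
opening: 0.0004
gripper_force: 0.0
1018 -0.11731546206348879 -0.07688003222320954 -0.09975490283795777
```

```bash
for i in 1 2 3; do
python3 -m handwheel '[{"translation":[0,0,12],"twist":[0,0,0]},{"translation":[0,0,20.5],"twist":[0,0,0]},{"translation":[-8,0,20.5],"twist":[0,0,0]},{"translation":[-16,0,20.5],"twist":[0,0,0]},{"translation":[-24,0,20.5],"twist":[0,0,0]},{"translation":[-32,0,20.5],"twist":[0,0,0]},{"translation":[-36,0,20.5],"twist":[0,0,0]},{"translation":[-36,0,20.5],"twist":[0,0,0]}]' | grep contact
python3 -m handwheel '[{"translation":[0,0,-10],"twist":[0,0,0]},{"translation":[0,0,-20.5],"twist":[0,0,0]},{"translation":[18,0,-20.5],"twist":[0,0,0]},{"translation":[36,0,-20.5],"twist":[0,0,0]},{"translation":[36,0,-20.5],"twist":[0,0,0]}]' |grep eef; done
cat > bar.py <<'E'
from h import *
m,p,d=snap('top'); W=bydepth(m,d); t=np.load('tray.npy')
c,s=np.cos(t[2]),np.sin(t[2]); q=(W[...,:2]-t[:2])@np.array([[c,-s],[s,c]])
k=(W[...,2]>.029)&(W[...,2]<.045)&(abs(q[...,1])<.1)&(q[...,0]>-.18)&(q[...,0]<-.03)
print('bar',k.sum(),q[k][:,0].min(),q[k][:,0].max(),np.median(q[k][:,0]))
E
python3 bar.py; python3 go.py t 0 0 150 1.571 t 0 0 150 -1.571
```

```text
contact_force: [-1.1, -0.4, 1.4]
eef_pos: [0.4958, -0.0502, 0.0759]
contact_force: [-0.6, 0.7, 0.4]
eef_pos: [0.4958, -0.0502, 0.0759]
contact_force: [-0.6, -0.3, -0.4]
eef_pos: [0.4958, -0.0502, 0.0759]
bar 1173 -0.1539811741992792 -0.11373458933825667 -0.13416225966286952
target [ 0.5356 -0.2057  0.15  ] shift [71.3, 144.7, -74.5] twist [0.0, 0.0, -1.567] q6 1.45 clk 8.8
target [ 0.5356 -0.2057  0.15  ] shift [71.3, 144.7, -74.5] twist [0.0, -0.0, 1.575] q6 1.45 clk 8.8
```

The bar now reads fully back, with its middle at tray x about -133. Next I measure the offcut and tools from the wrist view.

```bash
cat > meas.py <<'E'
from h import *
def ana(name,P):
    q=P[:,:2]; c0=q.mean(0); e,V=np.linalg.eigh(np.cov(q.T)); ax=V[:,1]*np.sign(V[0,1]); t=(q-c0)@ax; w=(q-c0)@[-ax[1],ax[0]]
    mid=c0+ax*(t.min()+t.max())/2
    print(name,len(P),'mid',mid.round(4),'yaw',np.arctan2(ax[1],ax[0]).round(3),'L',np.ptp(t).round(3),'W',np.ptp(w).round(3),'zmax',np.percentile(P[:,2],95).round(4))
def comps(W,k,name,mn=60):
    c,l,s,_=cv2.connectedComponentsWithStats(k.astype(np.uint8),connectivity=8)
    for i in range(1,c):
        if s[i,4]>=mn: ana(name+str(s[i,:2]),W[l==i])
def colours(p):
    h=cv2.cvtColor(p,cv2.COLOR_BGR2HSV).astype(int); H,S,V=h[...,0],h[...,1],h[...,2]
    return {'yellow':(H>18)&(H<35)&(S>150)&(V>90),'red':((H<6)|(H>174))&(S>140),'brown':(H<16)&(S>100)&(V<115),'grey':(S<60)&(V>100)}
E
python3 - <<'E'
from meas import *
p=cv2.imread('pics/w1.png'); W=np.load('w1.npy'); C=colours(p); z=W[...,2]
roi=np.zeros(z.shape,bool); roi[95:310,:300]=1; hi=z>.0035
for n in ['yellow','red']: comps(W,C[n]&roi,n)
r2=roi.copy(); r2[:,170:]=0; comps(W,C['grey']&r2,'grey')
r=np.zeros(z.shape,bool); r[90:155,400:540]=1; comps(W,r&(z>.022),'offcut')
E
python3 - <<'E'
from meas import *
m,p,d=snap('top'); W=bydepth(m,d); C=colours(p); r=np.zeros(d.shape,bool); r[220:260,345:405]=1
comps(W,r&(W[...,2]>.02),'offcut_top')
E
```

```text
yellow[93 95] 121 mid [0.5986 0.0416] yaw 1.136 L 0.23 W 0.009 zmax 0.0564
yellow[209 231] 621 mid [0.4469 0.0703] yaw -0.13 L 0.076 W 0.017 zmax 0.0254
yellow[198 233] 91 mid [0.5099 0.0481] yaw -0.606 L 0.195 W 0.08 zmax 0.0249
red[ 49 158] 1597 mid [0.5767 0.2282] yaw -0.296 L 0.121 W 0.324 zmax 0.0288
grey[114 148] 1374 mid [0.4995 0.1576] yaw -0.158 L 0.186 W 0.232 zmax 0.0119
grey[ 10 201] 540 mid [0.5218 0.151 ] yaw -1.523 L 0.431 W 0.143 zmax 0.2883
grey[ 72 241] 185 mid [0.4668 0.2519] yaw -0.124 L 0.088 W 0.02 zmax 0.0181
offcut[419 100] 3679 mid [ 0.5491 -0.164 ] yaw 1.356 L 0.198 W 0.037 zmax 0.0288
offcut_top[355 229] 532 mid [ 0.5361 -0.2049] yaw 1.343 L 0.11 W 0.035 zmax 0.031
offcut_top[345 241] 191 mid [ 0.4376 -0.1221] yaw -0.164 L 0.147 W 0.027 zmax 0.2054
```

```bash
python3 -m handwheel '[{"translation":[0,0,-60],"twist":[0,0,-0.18]},{"translation":[20,40,-75],"twist":[0,0,-0.36]},{"translation":[71,145,-75],"twist":[0,0,-1.543]},{"translation":[71,145,-75],"twist":[0,0,-1.543]},{"translation":[71,145,-75],"twist":[0,0,-1.543]},{"translation":[71,145,-75],"twist":[0,0,-1.543]},{"translation":[71,145,-75],"twist":[0,0,-1.543]},{"translation":[71,145,-75],"twist":[0,0,-1.543]}]' -0.16 25
python3 go.py t 0 0 30 1.547
```

```text
clock: 9.9
eef_pos: [0.5341, -0.2054, 0.1501]
tool_rot: [0.8, 0.6, -0.0, -0.001]
contact_force: [0.5, 0.2, 0.3]
opening: 0.0539
gripper_force: 0.0
target [ 0.5356 -0.2057  0.03  ] shift [0.1, 1.6, 120.1] twist [-0.001, -0.0, -0.056] q6 -0.28 clk 9.9
```

Now descend, grip, lift, move to tray y -195 and place.

```bash
python3 -m handwheel '[{"translation":[0,0,40],"twist":[0,0,-0.056]},{"translation":[0,0,85],"twist":[0,0,-0.056]},{"translation":[0,0,115],"twist":[0,0,-0.056]},{"translation":[0,0,130],"twist":[0,0,-0.056]},{"translation":[0,0,139],"twist":[0,0,-0.056]},{"translation":[0,0,139],"twist":[0,0,-0.056]}]'
python3 -m handwheel '[{"translation":[0,0,0],"twist":[0,0,0]},{"translation":[0,0,0],"twist":[0,0,0]},{"translation":[0,0,0],"twist":[0,0,0]},{"translation":[0,0,0],"twist":[0,0,0]},{"translation":[0,0,-20],"twist":[0,0,0]},{"translation":[0,0,-50],"twist":[0,0,0]},{"translation":[0,0,-70],"twist":[0,0,0]},{"translation":[0,0,-70],"twist":[0,0,0]}]' 1 25
python3 go.py t 0 -195 80 1.547 t 0 -195 7 1.547
```

```text
clock: 10.65
eef_pos: [0.5352, -0.206, 0.0115]
tool_rot: [0.785, 0.62, 0.0, 0.0]
contact_force: [-0.1, -0.5, 1.3]
opening: 0.0542
gripper_force: 0.0
clock: 11.65
eef_pos: [0.536, -0.2064, 0.0825]
tool_rot: [0.785, 0.62, 0.0, 0.001]
contact_force: [0.1, 0.0, -0.6]
opening: 0.0335
gripper_force: 25.0
target [ 0.4961 -0.3967  0.08  ] shift [-194.3, 5.2, 2.7] twist [0.003, 0.001, -0.006] q6 -0.33 clk 11.7
target [ 0.4961 -0.3967  0.007 ] shift [-194.2, 5.0, 75.7] twist [0.003, 0.001, -0.006] q6 -0.33 clk 11.7
```

```bash
python3 -m handwheel '[{"translation":[-50,1,0],"twist":[0,0,0]},{"translation":[-105,3,0],"twist":[0,0,0]},{"translation":[-160,5,0],"twist":[0,0,0]},{"translation":[-194,5,10],"twist":[0,0,0]},{"translation":[-194,5,45],"twist":[0,0,0]},{"translation":[-194,5,65],"twist":[0,0,0]},{"translation":[-194,5,74],"twist":[0,0,0]},{"translation":[-194,5,75],"twist":[0,0,0]}]'
python3 -m handwheel '[{"translation":[0,0,0],"twist":[0,0,0]},{"translation":[0,0,0],"twist":[0,0,0]},{"translation":[0,0,0],"twist":[0,0,0]},{"translation":[0,0,-40],"twist":[0,0,0]},{"translation":[0,0,-90],"twist":[0,0,0]},{"translation":[0,0,-150],"twist":[0,0,0]},{"translation":[0,0,-195],"twist":[0,0,0]},{"translation":[0,0,-195],"twist":[0,0,0]}]' -0.16
python3 go.py w 480 160 200 -0.14
```

```text
clock: 12.65
eef_pos: [0.4939, -0.3948, 0.0058]
tool_rot: [0.785, 0.62, -0.0, -0.002]
contact_force: [-5.4, 2.3, 9.8]
opening: 0.0335
gripper_force: 25.0
clock: 13.65
eef_pos: [0.497, -0.3977, 0.2063]
tool_rot: [0.785, 0.62, 0.0, 0.005]
contact_force: [0.4, -0.5, -0.4]
opening: 0.0539
gripper_force: 0.0
target [0.48 0.16 0.2 ] shift [538.7, -145.5, 2.2] twist [0.01, -0.001, 1.477] q6 -0.62 clk 13.7
```

```bash
python3 -m handwheel '[{"translation":[60,-16,0],"twist":[0,0,0.18]},{"translation":[120,-32,0],"twist":[0,0,0.36]},{"translation":[180,-49,0],"twist":[0,0,0.54]},{"translation":[240,-65,0],"twist":[0,0,0.72]},{"translation":[300,-81,0],"twist":[0,0,0.9]},{"translation":[360,-97,0],"twist":[0,0,1.08]},{"translation":[420,-113,0],"twist":[0,0,1.26]},{"translation":[480,-130,0],"twist":[0,0,1.44]}]' -1
python3 go.py w 450 200 230 -0.14
```

```text
clock: 14.65
eef_pos: [0.4806, 0.0751, 0.2]
tool_rot: [1.0, -0.023, -0.001, -0.0]
contact_force: [0.7, 0.0, 0.1]
opening: 0.0932
gripper_force: 0.0
target [0.45 0.2  0.23] shift [-36.4, -123.3, -29.9] twist [-0.0, 0.002, 0.093] q6 1.54 clk 14.7
```

```bash
python3 -m handwheel '[{"translation":[-36,-60,-30],"twist":[0,0,0.093]},{"translation":[-36,-123,-30],"twist":[0,0,0.093]},{"translation":[-36,-123,-30],"twist":[0,0,0.093]},{"translation":[-36,-123,-30],"twist":[0,0,0.093]},{"translation":[-36,-123,-30],"twist":[0,0,0.093]}]'
python3 - <<'E'
from meas import *
m,p,d=snap('wrist','w2.png'); W=bydepth(m,d,True); np.save('w2.npy',W); C=colours(p); z=W[...,2]
b=(W[...,0]>.33)&(W[...,0]<.64)&(W[...,1]>.03)&(W[...,1]<.42)&(z<.05)
print('bench med',np.median(z[b]))
comps(W,b&(z>.0045),'any')
for n in C: comps(W,b&C[n]&(z>.002),n)
E
```

```text
clock: 15.28
eef_pos: [0.4506, 0.1963, 0.2303]
tool_rot: [0.998, -0.068, -0.001, 0.001]
contact_force: [0.0, 0.1, 1.1]
opening: 0.0929
gripper_force: 0.0
bench med 0.0005825808826697698
any[359  13] 268 mid [0.6352 0.1275] yaw 1.326 L 0.023 W 0.012 zmax 0.0493
any[234  32] 451 mid [0.6364 0.2424] yaw 1.545 L 0.042 W 0.006 zmax 0.0314
any[129  62] 115 mid [0.6372 0.3705] yaw -1.55 L 0.03 W 0.006 zmax 0.0274
any[253  67] 2878 mid [0.5025 0.2467] yaw -0.133 L 0.208 W 0.031 zmax 0.0291
any[340  71] 2122 mid [0.4886 0.1605] yaw -0.141 L 0.207 W 0.031 zmax 0.0119
any[420  78] 2110 mid [0.493  0.0742] yaw -0.182 L 0.169 W 0.03 zmax 0.0273
any[168 111] 1377 mid [0.4989 0.3368] yaw 0.04 L 0.164 W 0.026 zmax 0.0113
yellow[420 163] 750 mid [0.4486 0.0846] yaw -0.175 L 0.077 W 0.028 zmax 0.0257
red[254  67] 2153 mid [0.5624 0.2386] yaw -0.129 L 0.087 W 0.03 zmax 0.0292
brown[271  67] 640 mid [0.5611 0.2297] yaw -0.173 L 0.087 W 0.01 zmax 0.0266
grey[129  63] 94 mid [0.6376 0.3712] yaw -1.558 L 0.028 W 0.005 zmax 0.0274
grey[340  71] 2095 mid [0.4892 0.1605] yaw -0.14 L 0.205 W 0.032 zmax 0.0119
grey[435  79] 332 mid [0.5342 0.0664] yaw -0.163 L 0.082 W 0.005 zmax 0.0173
grey[168 112] 1166 mid [0.4986 0.3373] yaw 0.04 L 0.162 W 0.025 zmax 0.0115
grey[268 160] 408 mid [0.456  0.2534] yaw -0.123 L 0.111 W 0.006 zmax 0.0182
grey[445 166] 1267 mid [0.4049 0.045 ] yaw 0.119 L 0.15 W 0.037 zmax 0.0037
```

View pics/w2.png

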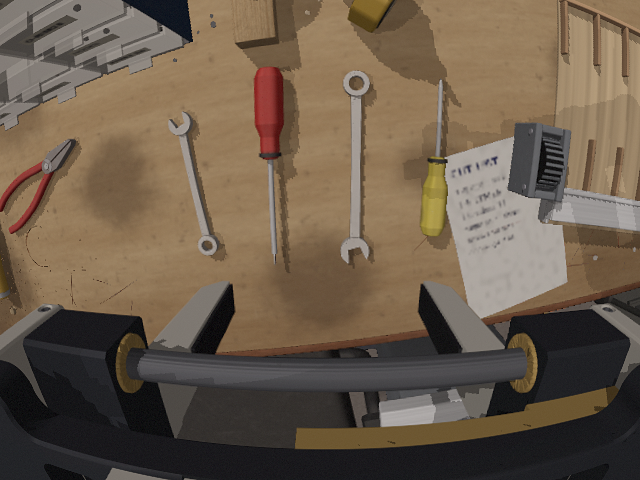

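The wrist view gives clean poses for all four tools, with lengths within 1 mm of the text. Wrenches are at px (190,185) and (356,165), red at (268,160), yellow at (437,160). I take yellow first.

```bash
python3 go.py w 473.3 77.8 60 -0.182 w 473.3 77.8 5 -0.182
```

```text
target [0.4733 0.0778 0.06  ] shift [38.6, 114.0, 170.6] twist [0.001, 0.001, 0.046] q6 1.89 clk 15.3
target [0.4733 0.0778 0.005 ] shift [38.7, 114.0, 225.6] twist [0.001, 0.001, 0.046] q6 1.89 clk 15.3
```

```bash
python3 -m handwheel '[{"translation":[20,55,20],"twist":[0,0,0.046]},{"translation":[39,114,40],"twist":[0,0,0.046]},{"translation":[39,114,90],"twist":[0,0,0.046]},{"translation":[39,114,140],"twist":[0,0,0.046]},{"translation":[39,114,180],"twist":[0,0,0.046]},{"translation":[39,114,210],"twist":[0,0,0.046]},{"translation":[39,114,226],"twist":[0,0,0.046]},{"translation":[39,114,226],"twist":[0,0,0.046]}]' -0.29 30
python3 -m handwheel '[{"translation":[0,0,0],"twist":[0,0,0]},{"translation":[0,0,0],"twist":[0,0,0]},{"translation":[0,0,0],"twist":[0,0,0]},{"translation":[0,0,0],"twist":[0,0,0]},{"translation":[0,0,-15],"twist":[0,0,0]},{"translation":[0,0,-40],"twist":[0,0,0]},{"translation":[0,0,-80],"twist":[0,0,0]},{"translation":[0,0,-95],"twist":[0,0,0]}]' 1 30
python3 go.py t 12 81 90 3.1416 t 12 81 11 3.1416
```

```text
clock: 16.32
eef_pos: [0.4729, 0.0781, 0.004]
tool_rot: [0.996, -0.091, -0.002, 0.0]
contact_force: [-0.2, -0.2, 0.5]
opening: 0.0601
gripper_force: 0.0
clock: 17.32
eef_pos: [0.4755, 0.0795, 0.103]
tool_rot: [0.996, -0.09, 0.002, -0.0]
contact_force: [0.3, -0.6, -0.2]
opening: 0.0233
gripper_force: 28.6
target [ 0.5638 -0.1288  0.09  ] shift [124.1, 189.2, 13.5] twist [0.007, -0.001, -3.118] q6 1.68 clk 17.3
target [ 0.5638 -0.1288  0.011 ] shift [123.8, 189.2, 92.5] twist [0.007, -0.001, -3.118] q6 1.68 clk 17.3
```

```bash
python3 -m handwheel '[{"translation":[15,23,0],"twist":[0,0,-0.18]},{"translation":[30,46,0],"twist":[0,0,-0.36]},{"translation":[45,70,0],"twist":[0,0,-0.54]},{"translation":[60,92,0],"twist":[0,0,-0.72]},{"translation":[75,115,0],"twist":[0,0,-0.9]},{"translation":[92,140,0],"twist":[0,0,-1.08]},{"translation":[108,165,0],"twist":[0,0,-1.26]},{"translation":[124,189,0],"twist":[0,0,-1.44]}]'
python3 -m handwheel '[{"translation":[0,0,0],"twist":[0,0,-0.18]},{"translation":[0,0,0],"twist":[0,0,-0.36]},{"translation":[0,0,0],"twist":[0,0,-0.54]},{"translation":[0,0,0],"twist":[0,0,-0.72]},{"translation":[0,0,0],"twist":[0,0,-0.9]},{"translation":[0,0,0],"twist":[0,0,-1.08]},{"translation":[0,0,0],"twist":[0,0,-1.26]},{"translation":[0,0,0],"twist":[0,0,-1.44]}]'
python3 go.py t 12 81 11 3.1416
```

```text
clock: 18.32
eef_pos: [0.562, -0.1294, 0.0997]
tool_rot: [0.806, 0.591, -0.0, -0.0]
contact_force: [0.7, 0.4, -1.0]
opening: 0.0233
gripper_force: 28.6
clock: 19.32
eef_pos: [0.5616, -0.1284, 0.0997]
tool_rot: [0.216, 0.976, 0.0, -0.001]
contact_force: [-0.6, 0.5, -0.6]
opening: 0.0232
gripper_force: 28.6
target [ 0.5638 -0.1288  0.011 ] shift [-2.2, 0.6, 88.7] twist [0.0, -0.001, -0.232] q6 -1.55 clk 19.3
```

```bash
python3 -m handwheel '[{"translation":[-1,0,0],"twist":[0,0,-0.17]},{"translation":[-2,0,0],"twist":[0,0,-0.232]},{"translation":[-2,0,25],"twist":[0,0,-0.232]},{"translation":[-2,0,50],"twist":[0,0,-0.232]},{"translation":[-2,0,70],"twist":[0,0,-0.232]},{"translation":[-2,0,82],"twist":[0,0,-0.232]},{"translation":[-2,0,89],"twist":[0,0,-0.232]},{"translation":[-2,0,89],"twist":[0,0,-0.232]}]'
python3 -m handwheel '[{"translation":[0,0,0],"twist":[0,0,0]},{"translation":[0,0,0],"twist":[0,0,0]},{"translation":[0,0,0],"twist":[0,0,0]},{"translation":[0,0,-10],"twist":[0,0,0]},{"translation":[0,0,-40],"twist":[0,0,0]},{"translation":[0,0,-90],"twist":[0,0,0]},{"translation":[0,0,-140],"twist":[0,0,0]},{"translation":[0,0,-170],"twist":[0,0,0]}]' 0.05
cat > tr.py <<'E'
from meas import *
import sys
m,p,d=snap('top',sys.argv[1] if len(sys.argv)>1 else None); W=bydepth(m,d); t=np.load('tray.npy'); C=colours(p)
c,s=np.cos(t[2]),np.sin(t[2]); q=W.copy(); q[...,:2]=(W[...,:2]-t[:2])@np.array([[c,-s],[s,c]])
r=(abs(q[...,0])<.13)&(abs(q[...,1])<.115)&(q[...,2]<.05)
print('tray frame'); comps(q,r&C['yellow'],'yellow',30); comps(q,r&C['red'],'red',30); comps(q,r&C['grey']&(q[...,0]>-.112),'grey',20)
b=(W[...,0]>.36)&(W[...,0]<.62)&(W[...,1]>.03)&(W[...,1]<.42)&(W[...,2]<.05)
print('bench'); 
for n in ['yellow','red','grey']: comps(W,b&C[n]&(W[...,2]>.004),n,30)
E
python3 tr.py; python3 go.py w 430 170 200 -0.14
```

```text
clock: 20.32
eef_pos: [0.564, -0.1296, 0.0113]
tool_rot: [0.105, 0.994, -0.0, 0.0]
contact_force: [-0.2, -0.2, -0.5]
opening: 0.0232
gripper_force: 28.6
clock: 21.32
eef_pos: [0.5648, -0.1299, 0.1851]
tool_rot: [0.105, 0.994, -0.001, 0.002]
contact_force: [0.6, -0.9, -0.3]
opening: 0.0442
gripper_force: 0.0
tray frame
yellow[344 227] 41 mid [0.0094 0.0811] yaw 0.812 L 0.022 W 0.019 zmax 0.0319
grey[344 239] 56 mid [-0.0515  0.0718] yaw 0.133 L 0.079 W 0.007 zmax 0.0249
grey[408 270] 42 mid [-0.0836 -0.1124] yaw -0.005 L 0.053 W 0.004 zmax 0.0251
bench
red[205 214] 181 mid [0.5613 0.2414] yaw -0.108 L 0.084 W 0.019 zmax 0.0316
grey[228 221] 283 mid [0.4866 0.1605] yaw -0.143 L 0.201 W 0.03 zmax 0.0137
grey[170 225] 180 mid [0.4944 0.3375] yaw 0.04 L 0.158 W 0.023 zmax 0.013
grey[201 250] 64 mid [0.4568 0.2535] yaw -0.122 L 0.097 W 0.006 zmax 0.0209
target [0.43 0.17 0.2 ] shift [195.9, 265.5, -13.8] twist [0.015, 0.004, 3.072] q6 -1.78 clk 21.4
```

```bash
cat > wt.py <<'E'
from meas import *
import sys
m,p,d=snap('wrist',sys.argv[1] if len(sys.argv)>1 else None); W=bydepth(m,d,True); t=np.load('tray.npy'); C=colours(p)
c,s=np.cos(t[2]),np.sin(t[2]); q=W.copy(); q[...,:2]=(W[...,:2]-t[:2])@np.array([[c,-s],[s,c]])
y=q[...,1]
for i,yc in enumerate([.081,.027,-.027,-.081]):
    k=(abs(q[...,0])<.117)&(abs(y-yc)<.024)&(q[...,2]<.06)&(q[...,2]>.0085)&(C['yellow']|C['red']|(C['grey']&(q[...,0]>-.108)))
    comps(q,k,'bay%d'%(i+1),30)
E
python3 wt.py w3.png
```

```text
bay1[309 106] 476 mid [-0.0466  0.0717] yaw 0.147 L 0.085 W 0.014 zmax 0.0235
bay1[331 203] 406 mid [0.0363 0.0934] yaw 0.201 L 0.076 W 0.009 zmax 0.0297
bay1[315 207] 438 mid [0.04   0.0751] yaw 0.097 L 0.076 W 0.01 zmax 0.031
```

View pics/w3.png

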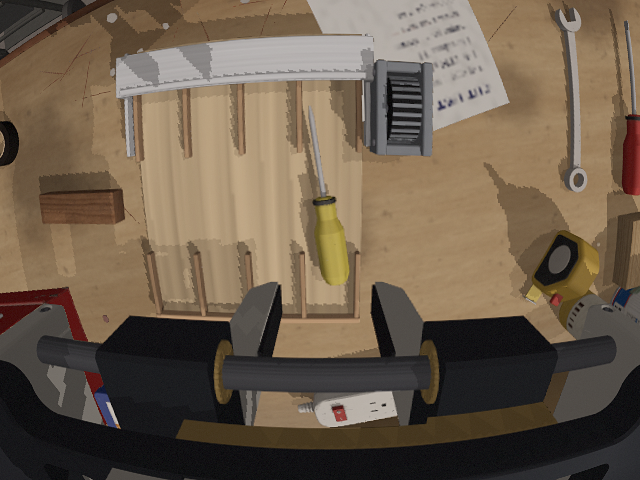

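Yellow lies in bay 1 the right way round (tip px (310,105), butt (335,280)) but is skewed about 8°. I straighten it by squeezing further along the handle.

```bash
python3 go.py t 32 81.5 11 3.1416
```

```text
target [ 0.5834 -0.1324  0.011 ] shift [-15.8, 2.0, 175.4] twist [-0.002, 0.009, -0.006] q6 -1.78 clk 21.4
```

```bash
python3 -m handwheel '[{"translation":[-17,2,40],"twist":[0,0,-0.006]},{"translation":[-17,2,85],"twist":[0,0,-0.006]},{"translation":[-17,2,125],"twist":[0,0,-0.006]},{"translation":[-17,2,155],"twist":[0,0,-0.006]},{"translation":[-17,2,169],"twist":[0,0,-0.006]},{"translation":[-17,2,169],"twist":[0,0,-0.006]}]' 0.05
python3 -m handwheel '[{"translation":[0,0,0],"twist":[0,0,0]},{"translation":[0,0,0],"twist":[0,0,0]},{"translation":[0,0,0],"twist":[0,0,0]},{"translation":[0,0,0],"twist":[0,0,0]}]' 1 20
python3 -m handwheel '[{"translation":[0,0,0],"twist":[0,0,0]},{"translation":[0,0,0],"twist":[0,0,0]},{"translation":[0,0,0],"twist":[0,0,0]},{"translation":[0,0,-15],"twist":[0,0,0]},{"translation":[0,0,-50],"twist":[0,0,0]},{"translation":[0,0,-95],"twist":[0,0,0]},{"translation":[0,0,-150],"twist":[0,0,0]},{"translation":[0,0,-150],"twist":[0,0,0]}]' 0.05
python3 wt.py; python3 go.py w 488 160.5 150 -0.141
```

```text
clock: 22.18
eef_pos: [0.5801, -0.1308, 0.0111]
tool_rot: [0.102, 0.995, 0.0, -0.001]
contact_force: [0.3, -0.1, -1.3]
opening: 0.044
gripper_force: 0.0
clock: 22.68
eef_pos: [0.5819, -0.1316, 0.0135]
tool_rot: [0.102, 0.995, -0.0, 0.001]
contact_force: [-0.7, 0.4, 6.4]
opening: 0.028
gripper_force: 19.5
clock: 23.68
eef_pos: [0.5841, -0.1324, 0.1686]
tool_rot: [0.102, 0.995, -0.002, 0.005]
contact_force: [-0.3, -0.3, 0.4]
opening: 0.0438
gripper_force: 0.0
bay1[307  83] 521 mid [-0.048   0.0718] yaw 0.134 L 0.083 W 0.005 zmax 0.022
bay1[314 180] 36 mid [-0.0056  0.0778] yaw -1.452 L 0.013 W 0.002 zmax 0.0265
bay1[328 187] 480 mid [0.0367 0.0929] yaw 0.193 L 0.076 W 0.01 zmax 0.0298
bay1[311 190] 555 mid [0.0395 0.0745] yaw 0.093 L 0.076 W 0.01 zmax 0.0312
target [0.488  0.1605 0.15  ] shift [151.7, 267.0, 14.4] twist [0.009, 0.002, 3.079] q6 -1.78 clk 23.7
```

Unchanged: about 8° of skew, with the ends 15 and 9 mm off the centre line, inside the 22 mm limit, so I leave it. Now the long wrench, gripped at the current yaw and turned back on the way.

```bash
python3 -m handwheel '[{"translation":[30,55,14],"twist":[0,0,-0.062]},{"translation":[60,105,14],"twist":[0,0,-0.062]},{"translation":[90,158,14],"twist":[0,0,-0.062]},{"translation":[120,210,14],"twist":[0,0,-0.062]},{"translation":[152,267,14],"twist":[0,0,-0.062]},{"translation":[152,267,14],"twist":[0,0,-0.062]},{"translation":[152,267,14],"twist":[0,0,-0.062]}]' -0.075
python3 - <<'E'
from meas import *
m,p,d=snap('wrist'); W=bydepth(m,d,True); z=W[...,2]
b=(W[...,0]>.33)&(W[...,0]<.63)&(W[...,1]>.03)&(W[...,1]<.4)&(z<.05)&(z>.0045)
comps(W,b,'any',400)
E
python3 go.py w 488 160.5 3 3.0
```

```text
clock: 24.6
eef_pos: [0.4856, 0.1611, 0.1475]
tool_rot: [0.07, 0.998, -0.0, -0.001]
contact_force: [1.0, -0.7, -0.3]
opening: 0.0502
gripper_force: 0.0
any[306 110] 3126 mid [0.489  0.1602] yaw -0.139 L 0.206 W 0.03 zmax 0.0117
any[408 113] 2589 mid [0.4904 0.2481] yaw -0.115 L 0.184 W 0.031 zmax 0.0288
any[499 129] 1753 mid [0.4981 0.3366] yaw 0.041 L 0.162 W 0.027 zmax 0.0114
target [0.488  0.1605 0.003 ] shift [-2.0, 0.6, 144.6] twist [-0.001, -0.001, -0.0] q6 -1.33 clk 24.6
```

```bash
python3 -m handwheel '[{"translation":[-3,0,45],"twist":[0,0,0]},{"translation":[-3,0,90],"twist":[0,0,0]},{"translation":[-3,0,115],"twist":[0,0,0]},{"translation":[-3,0,132],"twist":[0,0,0]},{"translation":[-3,0,141],"twist":[0,0,0]},{"translation":[-3,0,143],"twist":[0,0,0]}]'
python3 -m handwheel '[{"translation":[0,0,0],"twist":[0,0,0]},{"translation":[0,0,0],"twist":[0,0,0]},{"translation":[0,0,0],"twist":[0,0,0]},{"translation":[0,0,0],"twist":[0,0,0]},{"translation":[0,0,-15],"twist":[0,0,0]},{"translation":[0,0,-40],"twist":[0,0,0]},{"translation":[0,0,-80],"twist":[0,0,0]},{"translation":[0,0,-95],"twist":[0,0,0]}]' 1 40
python3 go.py t 3 -27 95 0 t 3 -27 10 0
```

```text
clock: 25.4
eef_pos: [0.4894, 0.1596, 0.0048]
tool_rot: [0.072, 0.997, -0.0, -0.0]
contact_force: [-0.2, 0.3, -0.1]
opening: 0.05
gripper_force: 0.0
clock: 26.4
eef_pos: [0.4907, 0.161, 0.1033]
tool_rot: [0.071, 0.997, 0.0, 0.002]
contact_force: [0.6, 0.3, -0.1]
opening: 0.0003
gripper_force: 0.0
target [ 0.5331 -0.2327  0.095 ] shift [-97.5, -383.8, 8.3] twist [-0.007, 0.002, -3.079] q6 -1.33 clk 26.4
target [ 0.5331 -0.2327  0.01  ] shift [-97.1, -383.9, 93.3] twist [-0.007, 0.002, -3.079] q6 -1.33 clk 26.4
```

The grip missed because the tips were too high. I check the pose and retry lower.

```bash
python3 -m handwheel '[{"translation":[0,0,-20],"twist":[0,0,0]},{"translation":[0,0,-40],"twist":[0,0,0]},{"translation":[0,0,-40],"twist":[0,0,0]},{"translation":[0,0,-40],"twist":[0,0,0]}]' -0.075
python3 - <<'E'
from meas import *
m,p,d=snap('wrist'); W=bydepth(m,d,True); z=W[...,2]
b=(W[...,0]>.33)&(W[...,0]<.63)&(W[...,1]>.03)&(W[...,1]<.4)&(z<.05)&(z>.0045)
comps(W,b,'any',400)
E
python3 go.py w 488 160 1 3.0
```

```text
clock: 26.9
eef_pos: [0.4885, 0.1607, 0.1394]
tool_rot: [0.071, 0.997, -0.0, -0.001]
contact_force: [-0.6, -0.8, -0.8]
opening: 0.0361
gripper_force: 0.0
any[305 105] 3302 mid [0.489  0.1607] yaw -0.139 L 0.207 W 0.031 zmax 0.0118
any[409 108] 3066 mid [0.4881 0.2479] yaw -0.144 L 0.18 W 0.03 zmax 0.0288
any[502 126] 1851 mid [0.4989 0.3366] yaw 0.04 L 0.163 W 0.027 zmax 0.0114
target [0.488 0.16  0.001] shift [0.1, -0.6, 138.2] twist [-0.0, -0.002, -0.0] q6 -1.33 clk 26.9
```

```bash
python3 -m handwheel '[{"translation":[0,0,45],"twist":[0,0,0]},{"translation":[0,0,90],"twist":[0,0,0]},{"translation":[0,0,115],"twist":[0,0,0]},{"translation":[0,0,130],"twist":[0,0,0]},{"translation":[0,0,136],"twist":[0,0,0]},{"translation":[0,0,138],"twist":[0,0,0]},{"translation":[0,0,138],"twist":[0,0,0]}]'
python3 -m handwheel '[{"translation":[0,0,0],"twist":[0,0,0]},{"translation":[0,0,0],"twist":[0,0,0]},{"translation":[0,0,0],"twist":[0,0,0]},{"translation":[0,0,0],"twist":[0,0,0]},{"translation":[0,0,0],"twist":[0,0,0]},{"translation":[0,0,0],"twist":[0,0,0]}]' 1 40
```

```text
clock: 27.82
eef_pos: [0.4898, 0.1608, 0.0029]
tool_rot: [0.071, 0.997, 0.0, 0.001]
contact_force: [0.2, 0.4, -0.4]
opening: 0.05
gripper_force: 0.0
clock: 28.58
eef_pos: [0.4892, 0.1607, 0.0023]
tool_rot: [0.071, 0.997, -0.0, 0.0]
contact_force: [0.3, -0.1, 0.9]
opening: 0.0104
gripper_force: 40.0
```

```bash
python3 -m handwheel '[{"translation":[0,0,-10],"twist":[0,0,0]},{"translation":[0,0,-30],"twist":[0,0,0]},{"translation":[0,0,-60],"twist":[0,0,0]},{"translation":[0,0,-90],"twist":[0,0,0]},{"translation":[0,0,-95],"twist":[0,0,0]}]'
python3 go.py t 3 -27 95 0
python3 -m handwheel '[{"translation":[-12,-48,0],"twist":[0,0,-0.18]},{"translation":[-24,-96,0],"twist":[0,0,-0.36]},{"translation":[-36,-144,0],"twist":[0,0,-0.54]},{"translation":[-48,-192,0],"twist":[0,0,-0.72]},{"translation":[-60,-240,0],"twist":[0,0,-0.9]},{"translation":[-73,-288,0],"twist":[0,0,-1.08]},{"translation":[-85,-336,0],"twist":[0,0,-1.26]},{"translation":[-97,-384,0],"twist":[0,0,-1.44]}]'
python3 -m handwheel '[{"translation":[0,0,0],"twist":[0,0,-0.18]},{"translation":[0,0,0],"twist":[0,0,-0.36]},{"translation":[0,0,0],"twist":[0,0,-0.54]},{"translation":[0,0,0],"twist":[0,0,-0.72]},{"translation":[0,0,0],"twist":[0,0,-0.9]},{"translation":[0,0,0],"twist":[0,0,-1.08]},{"translation":[0,0,0],"twist":[0,0,-1.26]},{"translation":[0,0,0],"twist":[0,0,-1.44]}]'
python3 go.py t 3 -27 9 0
```

```text
clock: 29.2
eef_pos: [0.4906, 0.1609, 0.0994]
tool_rot: [0.071, 0.997, 0.0, 0.002]
contact_force: [-0.3, 0.9, -1.0]
opening: 0.01
gripper_force: 40.0
target [ 0.5331 -0.2327  0.095 ] shift [-97.7, -383.7, 4.4] twist [-0.007, 0.002, -3.08] q6 -1.33 clk 29.2
clock: 30.2
eef_pos: [0.5503, -0.1795, 0.0859]
tool_rot: [-0.553, 0.831, -0.036, -0.045]
contact_force: [-0.4, 0.1, -1.9]
opening: 0.0102
gripper_force: 40.0
clock: 31.2
eef_pos: [0.5335, -0.1452, 0.0269]
tool_rot: [0.82, -0.513, 0.199, 0.156]
contact_force: [12.1, 1.5, -1.2]
opening: 0.0141
gripper_force: 51.8
target [ 0.5331 -0.2327  0.009 ] shift [59.3, 36.8, 55.9] twist [0.282, -0.448, -0.893] q6 -3.11 clk 31.2
```

The turn went the wrong way, into joint 6's limit. I back straight up and check how the arm stands before going on.

```bash
python3 -m handwheel '[{"translation":[0,0,-30],"twist":[0,0,0]},{"translation":[0,0,-60],"twist":[0,0,0]}]'
python3 - <<'E'
from h import *
s,p,r=st(); print(s['q'].round(3),r.as_matrix().round(2).tolist(), s['contact_force'])
snap('wrist','w4.png')
E
```

```text
clock: 31.45
eef_pos: [0.5236, -0.1145, 0.073]
tool_rot: [0.814, -0.517, 0.211, 0.161]
contact_force: [12.4, -1.7, 2.2]
opening: 0.0151
gripper_force: 50.0
[-0.108  0.346  1.982 -0.775  0.715 -3.114] [[0.38, -0.91, 0.18], [-0.77, -0.41, -0.48], [0.51, 0.04, -0.86]] [12.40886443 -1.65776986  2.24363731]
```

View pics/w4.png

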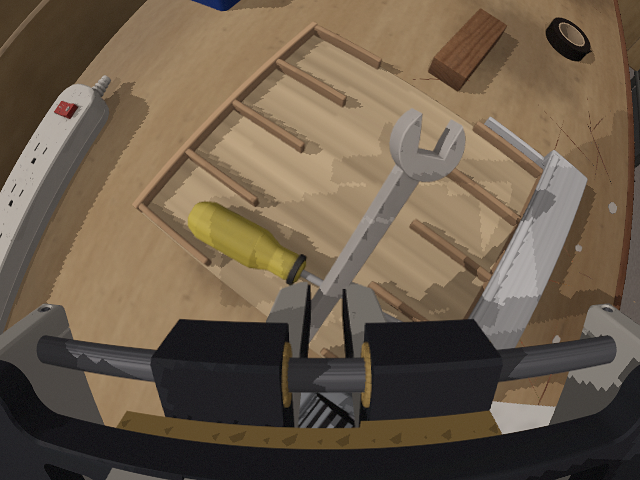

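The wrench is still held, with the yellow driver in bay 1 and the ring end near the housing. I lift straight up in world.

```bash
python3 -m handwheel '[{"translation":[15,1,-26],"twist":[0,0,0]},{"translation":[31,2,-52],"twist":[0,0,0]},{"translation":[56,4,-95],"twist":[0,0,0]},{"translation":[56,4,-95],"twist":[0,0,0]}]'; python3 bar.py
python3 - <<'E'
from h import *
s,p,r=st(); print(s['q'].round(3),r.as_matrix().round(2).tolist())
E
python3 go.py w 450 0 230 1.6
```

```text
clock: 32.0
eef_pos: [0.5134, -0.0911, 0.1521]
tool_rot: [0.798, -0.526, 0.234, 0.177]
contact_force: [-0.3, -0.3, 0.2]
opening: 0.0006
gripper_force: 0.0
bar 1137 -0.15406810233367652 -0.03955065623962322 -0.1345765614586269
[-0.018  0.231  1.93  -0.737  0.897 -3.116] [[0.34, -0.92, 0.19], [-0.76, -0.38, -0.53], [0.56, 0.04, -0.83]]
target [0.45 0.   0.23] shift [-46.3, 25.8, -125.3] twist [0.823, -0.101, -2.656] q6 -3.12 clk 32.0
```

```bash
python3 go.py w 480 -60 250 2.94
```

```text
target [ 0.48 -0.06  0.25] shift [20.4, 21.9, -104.5] twist [-0.621, -0.379, 2.101] q6 -3.12 clk 32.0
```

```bash
python3 -m handwheel '[{"translation":[10,11,-52],"twist":[-0.05,-0.03,0.17]},{"translation":[20,22,-104],"twist":[-0.10,-0.06,0.34]},{"translation":[20,22,-104],"twist":[-0.15,-0.09,0.51]},{"translation":[20,22,-104],"twist":[-0.20,-0.12,0.68]},{"translation":[20,22,-104],"twist":[-0.25,-0.15,0.85]},{"translation":[20,22,-104],"twist":[-0.30,-0.18,1.02]},{"translation":[20,22,-104],"twist":[-0.35,-0.21,1.19]},{"translation":[20,22,-104],"twist":[-0.40,-0.24,1.36]}]' -0.075
python3 go.py w 480 -60 250 2.94
```

```text
clock: 33.05
eef_pos: [0.4793, -0.061, 0.2469]
tool_rot: [-0.263, 0.956, -0.101, -0.078]
contact_force: [-0.5, -0.9, -0.3]
opening: 0.0502
gripper_force: 0.0
target [ 0.48 -0.06  0.25] shift [-0.4, -0.0, -3.3] twist [-0.222, -0.139, 0.734] q6 -2.23 clk 33.0
```

```bash
python3 -m handwheel '[{"translation":[0,0,-3],"twist":[-0.055,-0.035,0.18]},{"translation":[0,0,-3],"twist":[-0.11,-0.07,0.37]},{"translation":[0,0,-3],"twist":[-0.165,-0.1,0.55]},{"translation":[0,0,-3],"twist":[-0.222,-0.139,0.734]},{"translation":[0,0,-3],"twist":[-0.222,-0.139,0.734]},{"translation":[0,0,-3],"twist":[-0.222,-0.139,0.734]}]'
python3 wt.py w5.png; python3 go.py w 480 -60 250 2.94
```

```text
clock: 33.8
eef_pos: [0.4795, -0.0602, 0.2509]
tool_rot: [0.097, 0.995, -0.001, 0.0]
contact_force: [0.5, 0.1, -0.2]
opening: 0.0501
gripper_force: 0.0
bay1[263 206] 174 mid [-0.0557  0.0626] yaw 0.075 L 0.057 W 0.005 zmax 0.0149
bay1[261 256] 341 mid [-0.0177  0.0716] yaw -1.178 L 0.033 W 0.027 zmax 0.0297
bay1[270 280] 584 mid [0.0392 0.0772] yaw 0.005 L 0.077 W 0.021 zmax 0.0351
bay2[218 266] 307 mid [-0.0058  0.0272] yaw -1.291 L 0.051 W 0.011 zmax 0.0236
bay3[179 276] 261 mid [ 0.0091 -0.0269] yaw -1.286 L 0.05 W 0.01 zmax 0.0202
bay4[142 284] 334 mid [ 0.0248 -0.0819] yaw -1.232 L 0.054 W 0.03 zmax 0.0178
target [ 0.48 -0.06  0.25] shift [-0.3, -0.1, 1.1] twist [-0.002, 0.001, 0.008] q6 -1.73 clk 33.9
```

View pics/w5.png

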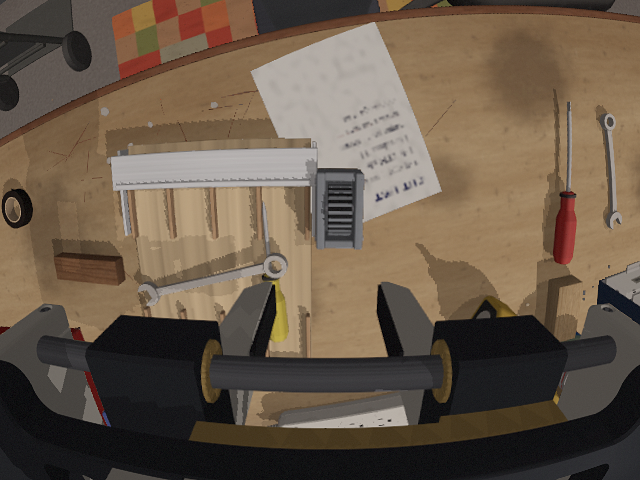

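The long wrench dropped across the finger channel, with its ring on the yellow driver (ring px (275,266), open end (147,293)). It can be picked up there. The bar is still back, and red and the short wrench are untouched.

```bash
python3 - <<'E'
from meas import *
m,p,d=snap('wrist'); W=bydepth(m,d,True); t=np.load('tray.npy'); C=colours(p)
c,s=np.cos(t[2]),np.sin(t[2]); q=W.copy(); q[...,:2]=(W[...,:2]-t[:2])@np.array([[c,-s],[s,c]])
k=C['grey']&(abs(q[...,0])<.06)&(abs(q[...,1])<.12)&(q[...,2]>.009)&(q[...,2]<.06)
c_,l,S,_=cv2.connectedComponentsWithStats(k.astype(np.uint8)); i=1+S[1:,4].argmax(); P=q[l==i]; ana('w14 tray',P)
for y in np.arange(-.12,.11,.02):
    a=P[abs(P[:,1]-y)<.004]
    if len(a): print(round(y,2),len(a),np.median(a,0).round(4),a[:,2].max().round(4))
E
python3 go.py t 0 0 120 1.84
```

```text
w14 tray 1372 mid [ 0.0051 -0.0124] yaw -1.302 L 0.207 W 0.03 zmax 0.029
-0.1 51 [ 0.0205 -0.0988  0.016 ] 0.018
-0.08 41 [ 0.024  -0.0799  0.0151] 0.0177
-0.06 38 [ 0.0183 -0.0597  0.016 ] 0.0178
-0.04 41 [ 0.0129 -0.0401  0.0173] 0.0192
-0.02 44 [ 0.0074 -0.02    0.019 ] 0.0201
0.0 45 [0.0011 0.0002 0.0199] 0.0216
0.02 52 [-0.0036  0.0203  0.0212] 0.0233
0.04 55 [-0.0097  0.04    0.0226] 0.024
0.06 64 [-0.0158  0.0605  0.0247] 0.0293
0.08 89 [-0.0202  0.0805  0.0288] 0.03
target [ 0.5356 -0.2057  0.12  ] shift [-82.5, -132.4, 131.6] twist [-0.0, 0.002, 1.312] q6 -1.73 clk 33.9
```

```bash
python3 go.py t 5 -12 110 1.84
python3 -m handwheel '[{"translation":[-18,-30,0],"twist":[0,0,0.18]},{"translation":[-40,-66,0],"twist":[0,0,0.36]},{"translation":[-62,-100,30],"twist":[0,0,0.54]},{"translation":[-90,-144,60],"twist":[0,0,0.72]},{"translation":[-90,-144,100],"twist":[0,0,0.9]},{"translation":[-90,-144,130],"twist":[0,0,1.08]},{"translation":[-90,-144,140],"twist":[0,0,1.26]},{"translation":[-90,-144,140],"twist":[0,0,1.312]}]' 0.23
python3 go.py t 5 -12 11 1.84
```

```text
target [ 0.5381 -0.2185  0.11  ] shift [-87.4, -144.5, 141.6] twist [-0.0, 0.002, 1.312] q6 -1.73 clk 33.9
clock: 34.9
eef_pos: [0.5401, -0.2177, 0.1103]
tool_rot: [0.685, 0.729, -0.0, -0.0]
contact_force: [-0.4, 0.8, 0.2]
opening: 0.0359
gripper_force: 0.0
target [ 0.5381 -0.2185  0.011 ] shift [-0.7, -2.0, 99.3] twist [-0.001, -0.0, -0.002] q6 -0.64 clk 34.9
```

```bash
python3 -m handwheel '[{"translation":[-1,-2,40],"twist":[0,0,0]},{"translation":[-1,-2,70],"twist":[0,0,0]},{"translation":[-1,-2,90],"twist":[0,0,0]},{"translation":[-1,-2,99],"twist":[0,0,0]},{"translation":[-1,-2,99],"twist":[0,0,0]}]'
python3 -m handwheel '[{"translation":[0,0,0],"twist":[0,0,0]},{"translation":[0,0,0],"twist":[0,0,0]},{"translation":[0,0,0],"twist":[0,0,0]},{"translation":[0,0,0],"twist":[0,0,0]},{"translation":[0,0,0],"twist":[0,0,0]}]' 1 40
python3 -m handwheel '[{"translation":[0,0,-10],"twist":[0,0,0]},{"translation":[0,0,-30],"twist":[0,0,0]},{"translation":[0,0,-55],"twist":[0,0,0]},{"translation":[0,0,-60],"twist":[0,0,0]}]'
python3 go.py t 3 -27 72 3.1416
```

```text
clock: 35.52
eef_pos: [0.5388, -0.2195, 0.0127]
tool_rot: [0.684, 0.73, 0.0, 0.001]
contact_force: [0.8, 0.4, -0.4]
opening: 0.0358
gripper_force: 0.0
clock: 36.15
eef_pos: [0.5392, -0.2202, 0.0137]
tool_rot: [0.684, 0.729, 0.0, 0.002]
contact_force: [-0.5, 0.6, 4.7]
opening: 0.0098
gripper_force: 40.0
clock: 36.65
eef_pos: [0.5397, -0.2204, 0.0749]
tool_rot: [0.684, 0.729, 0.001, 0.003]
contact_force: [0.2, 0.3, -1.4]
opening: 0.0098
gripper_force: 40.0
target [ 0.5331 -0.2327  0.072 ] shift [-11.9, -7.4, 3.0] twist [0.002, 0.006, -1.303] q6 -0.64 clk 36.6
```

```bash
python3 -m handwheel '[{"translation":[-12,-7,0],"twist":[0,0,-0.18]},{"translation":[-12,-7,0],"twist":[0,0,-0.36]},{"translation":[-12,-7,0],"twist":[0,0,-0.54]},{"translation":[-12,-7,0],"twist":[0,0,-0.72]},{"translation":[-12,-7,0],"twist":[0,0,-0.9]},{"translation":[-12,-7,0],"twist":[0,0,-1.08]},{"translation":[-12,-7,0],"twist":[0,0,-1.26]},{"translation":[-12,-7,0],"twist":[0,0,-1.303]}]'
python3 wt.py; python3 go.py t 3 -27 9 3.1416
```

```text
clock: 37.65
eef_pos: [0.5319, -0.2319, 0.0722]
tool_rot: [0.101, 0.995, -0.0, 0.0]
contact_force: [-0.1, -0.6, -1.7]
opening: 0.0099
gripper_force: 40.0
bay1[464 123] 700 mid [-0.0463  0.0631] yaw 0.081 L 0.083 W 0.005 zmax 0.0204
bay1[458 252] 89 mid [-0.0039  0.0665] yaw -1.486 L 0.014 W 0.002 zmax 0.0252
bay1[447 266] 1522 mid [0.03   0.0691] yaw 0.239 L 0.056 W 0.027 zmax 0.032
target [ 0.5331 -0.2327  0.009 ] shift [-1.2, -0.6, 63.3] twist [-0.0, 0.001, 0.003] q6 -1.97 clk 37.7
```

```bash
python3 -m handwheel '[{"translation":[-1,-1,20],"twist":[0,0,0]},{"translation":[-1,-1,38],"twist":[0,0,0]},{"translation":[-1,-1,50],"twist":[0,0,0]},{"translation":[-1,-1,58],"twist":[0,0,0]},{"translation":[-1,-1,58],"twist":[0,0,0]}]'
python3 -m handwheel '[{"translation":[0,0,0],"twist":[0,0,0]},{"translation":[0,0,0],"twist":[0,0,0]},{"translation":[0,0,0],"twist":[0,0,0]},{"translation":[0,0,-10],"twist":[0,0,0]},{"translation":[0,0,-40],"twist":[0,0,0]},{"translation":[0,0,-90],"twist":[0,0,0]},{"translation":[0,0,-135],"twist":[0,0,0]},{"translation":[0,0,-135],"twist":[0,0,0]}]' 0.35
python3 wt.py
```

```text
clock: 38.33
eef_pos: [0.5331, -0.2333, 0.0146]
tool_rot: [0.102, 0.995, -0.0, 0.001]
contact_force: [-0.1, -0.1, -1.3]
opening: 0.0096
gripper_force: 40.0
clock: 39.33
eef_pos: [0.5355, -0.2349, 0.1554]
tool_rot: [0.102, 0.995, -0.003, 0.005]
contact_force: [-0.5, -1.9, -0.1]
opening: 0.0303
gripper_force: 0.0
bay1[430 118] 486 mid [-0.0455  0.063 ] yaw 0.082 L 0.085 W 0.013 zmax 0.0228
bay1[423 226] 1554 mid [0.0406 0.0688] yaw 0.072 L 0.076 W 0.027 zmax 0.0326
bay3[310  99] 2466 mid [-0.0123 -0.0278] yaw 0.005 L 0.177 W 0.027 zmax 0.0172
bay3[312 302] 468 mid [ 0.0876 -0.0283] yaw -1.284 L 0.031 W 0.027 zmax 0.0163
```

The long wrench is straight in bay 3. Yellow has been pushed about 12 mm off centre, so I regrip it at its own yaw and recentre it.

```bash
python3 go.py t 27 68.3 100 3.2186 t 27 68.3 12 3.2186
python3 -m handwheel '[{"translation":[-10,45,0],"twist":[0,0,-0.079]},{"translation":[-22,95,40],"twist":[0,0,-0.079]},{"translation":[-22,95,55],"twist":[0,0,-0.079]},{"translation":[-22,95,55],"twist":[0,0,-0.079]}]' 0.05
python3 go.py t 27 68.3 11 3.2186
```

```text
target [ 0.5759 -0.1443  0.1   ] shift [-22.2, 96.5, 52.8] twist [-0.003, 0.007, -0.077] q6 -1.97 clk 39.4
target [ 0.5759 -0.1443  0.012 ] shift [-21.6, 96.8, 140.8] twist [-0.003, 0.007, -0.077] q6 -1.97 clk 39.4
clock: 39.88
eef_pos: [0.5723, -0.1441, 0.0928]
tool_rot: [0.062, 0.998, 0.0, -0.001]
contact_force: [-0.5, -0.2, -0.4]
opening: 0.044
gripper_force: 0.0
target [ 0.5759 -0.1443  0.011 ] shift [-3.8, 0.3, 81.7] twist [-0.0, -0.003, 0.003] q6 -1.88 clk 39.9
```

```bash
python3 -m handwheel '[{"translation":[-4,0,40],"twist":[0,0,0]},{"translation":[-4,0,65],"twist":[0,0,0]},{"translation":[-4,0,78],"twist":[0,0,0]},{"translation":[-4,0,82],"twist":[0,0,0]},{"translation":[-4,0,82],"twist":[0,0,0]}]'
python3 -m handwheel '[{"translation":[0,0,0],"twist":[0,0,0]},{"translation":[0,0,0],"twist":[0,0,0]},{"translation":[0,0,0],"twist":[0,0,0]},{"translation":[0,0,0],"twist":[0,0,0]},{"translation":[0,0,-6],"twist":[0,0,0]},{"translation":[0,6,-12],"twist":[0,0,0.03]},{"translation":[0,12.5,-12],"twist":[0,0,0.077]},{"translation":[0,12.5,-12],"twist":[0,0,0.077]}]' 1 30
python3 -m handwheel '[{"translation":[0,0,6],"twist":[0,0,0]},{"translation":[0,0,11.5],"twist":[0,0,0]},{"translation":[0,0,11.5],"twist":[0,0,0]}]'
python3 -m handwheel '[{"translation":[0,0,0],"twist":[0,0,0]},{"translation":[0,0,0],"twist":[0,0,0]},{"translation":[0,0,0],"twist":[0,0,0]},{"translation":[0,0,-10],"twist":[0,0,0]},{"translation":[0,0,-40],"twist":[0,0,0]},{"translation":[0,0,-90],"twist":[0,0,0]},{"translation":[0,0,-150],"twist":[0,0,0]},{"translation":[0,0,-150],"twist":[0,0,0]}]' 0.05
python3 wt.py; python3 go.py w 498 337 180 0.04 w 430 270 180 -0.2
```

```text
clock: 40.5
eef_pos: [0.5787, -0.1462, 0.014]
tool_rot: [0.063, 0.998, -0.001, 0.002]
contact_force: [-1.1, 0.9, 0.6]
opening: 0.044
gripper_force: 0.0
clock: 41.5
eef_pos: [0.5797, -0.1331, 0.0255]
tool_rot: [0.1, 0.995, -0.001, 0.001]
contact_force: [0.2, 0.4, -0.8]
opening: 0.0265
gripper_force: 30.0
clock: 41.88
eef_pos: [0.5796, -0.1334, 0.014]
tool_rot: [0.101, 0.995, -0.001, 0.001]
contact_force: [-1.7, 0.5, 5.4]
opening: 0.0265
gripper_force: 30.0
clock: 42.88
eef_pos: [0.5828, -0.1342, 0.1702]
tool_rot: [0.101, 0.995, -0.002, 0.007]
contact_force: [0.1, 0.3, -0.4]
opening: 0.0438
gripper_force: 0.0
bay1[323  83] 552 mid [-0.0485  0.0788] yaw 0.004 L 0.083 W 0.004 zmax 0.0203
bay1[318 181] 34 mid [-0.0056  0.0788] yaw 1.567 L 0.013 W 0.002 zmax 0.0265
bay1[311 189] 2103 mid [0.0386 0.0799] yaw 0.012 L 0.077 W 0.027 zmax 0.0325
bay3[189  76] 2333 mid [-0.0128 -0.0269] yaw 0.006 L 0.177 W 0.028 zmax 0.017
bay3[202 268] 457 mid [ 0.0887 -0.0283] yaw -1.268 L 0.031 W 0.027 zmax 0.0165
target [0.498 0.337 0.18 ] shift [175.7, 444.2, -15.6] twist [0.012, 0.005, 2.899] q6 -1.78 clk 42.9
target [0.43 0.27 0.18] shift [228.9, 364.9, -15.9] twist [0.014, 0.004, 3.139] q6 -1.78 clk 42.9
```

```bash
python3 go.py w 537 242 180 3.0085
python3 -m handwheel '[{"translation":[17,58,-15],"twist":[0,0,-0.073]},{"translation":[34,116,-15],"twist":[0,0,-0.073]},{"translation":[51,174,-15],"twist":[0,0,-0.073]},{"translation":[68,232,-15],"twist":[0,0,-0.073]},{"translation":[85,290,-15],"twist":[0,0,-0.073]},{"translation":[102,346,-15],"twist":[0,0,-0.073]},{"translation":[119,378,-15],"twist":[0,0,-0.073]},{"translation":[119,378,-15],"twist":[0,0,-0.073]}]' -0.29
python3 - <<'E'
from meas import *
m,p,d=snap('wrist'); W=bydepth(m,d,True); z=W[...,2]
b=(W[...,0]>.33)&(W[...,0]<.617)&(W[...,1]>.15)&(W[...,1]<.42)&(z<.05)&(z>.0045)
comps(W,b,'any',400)
E
python3 go.py w 537 242 4 3.0085
```

```text
target [0.537 0.242 0.18 ] shift [118.5, 358.9, -14.9] twist [-0.003, 0.009, -0.069] q6 -1.78 clk 42.9
clock: 43.92
eef_pos: [0.5367, 0.2636, 0.1762]
tool_rot: [0.063, 0.998, -0.001, -0.0]
contact_force: [0.2, 0.3, 0.6]
opening: 0.06
gripper_force: 0.0
any[288  71] 3608 mid [0.5028 0.2479] yaw -0.119 L 0.208 W 0.03 zmax 0.0291
any[378  83] 1925 mid [0.4987 0.3372] yaw 0.037 L 0.162 W 0.026 zmax 0.0115
target [0.537 0.242 0.004] shift [-2.1, -19.4, 172.4] twist [-0.003, -0.0, 0.006] q6 -1.17 clk 44.0
```

```bash
python3 -m handwheel '[{"translation":[-2,-18,30],"twist":[0,0,0]},{"translation":[-2,-18,80],"twist":[0,0,0]},{"translation":[-2,-18,125],"twist":[0,0,0]},{"translation":[-2,-18,155],"twist":[0,0,0]},{"translation":[-2,-18,170],"twist":[0,0,0]},{"translation":[-2,-18,172],"twist":[0,0,0]},{"translation":[-2,-18,172],"twist":[0,0,0]}]'
python3 -m handwheel '[{"translation":[0,0,0],"twist":[0,0,0]},{"translation":[0,0,0],"twist":[0,0,0]},{"translation":[0,0,0],"twist":[0,0,0]},{"translation":[0,0,0],"twist":[0,0,0]},{"translation":[0,0,-10],"twist":[0,0,0]},{"translation":[0,0,-40],"twist":[0,0,0]},{"translation":[0,0,-80],"twist":[0,0,0]},{"translation":[0,0,-95],"twist":[0,0,0]}]' 1 35
python3 go.py t 38 -81 100 3.1416
```

```text
clock: 44.85
eef_pos: [0.5399, 0.2428, 0.007]
tool_rot: [0.065, 0.998, -0.0, 0.002]
contact_force: [0.2, -0.4, 0.6]
opening: 0.06
gripper_force: 0.0
clock: 45.85
eef_pos: [0.54, 0.2436, 0.1038]
tool_rot: [0.065, 0.998, 0.0, 0.003]
contact_force: [0.7, 0.6, -1.1]
opening: 0.0261
gripper_force: 34.4
target [ 0.5564 -0.2927  0.1   ] shift [-85.4, -529.7, 4.1] twist [0.001, 0.006, 0.075] q6 -1.2 clk 45.9
```

```bash
python3 -m handwheel '[{"translation":[-8,-50,0],"twist":[0,0,0.075]},{"translation":[-17,-105,0],"twist":[0,0,0.075]},{"translation":[-26,-163,0],"twist":[0,0,0.075]},{"translation":[-36,-221,0],"twist":[0,0,0.075]},{"translation":[-45,-280,0],"twist":[0,0,0.075]},{"translation":[-54,-338,0],"twist":[0,0,0.075]},{"translation":[-64,-397,0],"twist":[0,0,0.075]},{"translation":[-73,-455,0],"twist":[0,0,0.075]}]'
python3 -m handwheel '[{"translation":[-6,-40,0],"twist":[0,0,0]},{"translation":[-12,-75,0],"twist":[0,0,0]},{"translation":[-12,-75,0],"twist":[0,0,0]},{"translation":[-12,-75,0],"twist":[0,0,0]}]'
python3 - <<'E'
from meas import *
m,p,d=snap('wrist'); W=bydepth(m,d,True); t=np.load('tray.npy'); C=colours(p)
c,s=np.cos(t[2]),np.sin(t[2]); q=W.copy(); q[...,:2]=(W[...,:2]-t[:2])@np.array([[c,-s],[s,c]])
k=(q[...,2]>.075)&(q[...,2]<.15)&(abs(q[...,1]+.081)<.04)&(abs(q[...,0])<.13)
comps(q,k&(C['red']|C['grey']),'held',60)
E
python3 go.py t 38 -81 12 3.1416
```

```text
clock: 46.85
eef_pos: [0.5517, -0.2192, 0.1011]
tool_rot: [0.102, 0.995, -0.0, 0.001]
contact_force: [1.4, 0.4, -1.1]
opening: 0.0261
gripper_force: 34.4
clock: 47.35
eef_pos: [0.5483, -0.2924, 0.101]
tool_rot: [0.102, 0.995, 0.0, 0.0]
contact_force: [0.6, -0.1, -0.8]
opening: 0.026
gripper_force: 34.4
held[306   0] 3567 mid [-0.0501 -0.0823] yaw 0.003 L 0.112 W 0.017 zmax 0.1167
held[296 272] 4233 mid [ 0.0333 -0.0819] yaw 0.002 L 0.047 W 0.029 zmax 0.1231
held[300 393] 1216 mid [ 0.0824 -0.0816] yaw 1.549 L 0.029 W 0.026 zmax 0.1224
target [ 0.5564 -0.2927  0.012 ] shift [-7.8, 0.9, 89.2] twist [0.0, 0.001, 0.0] q6 -2.04 clk 47.4
```

```bash
python3 -m handwheel '[{"translation":[-8,1,25],"twist":[0,0,0]},{"translation":[-8,1,50],"twist":[0,0,0]},{"translation":[-8,1,70],"twist":[0,0,0]},{"translation":[-8,1,82],"twist":[0,0,0]},{"translation":[-8,1,88],"twist":[0,0,0]},{"translation":[-8,1,88],"twist":[0,0,0]}]'
python3 -m handwheel '[{"translation":[0,0,0],"twist":[0,0,0]},{"translation":[0,0,0],"twist":[0,0,0]},{"translation":[0,0,0],"twist":[0,0,0]},{"translation":[0,0,-10],"twist":[0,0,0]},{"translation":[0,0,-40],"twist":[0,0,0]},{"translation":[0,0,-90],"twist":[0,0,0]},{"translation":[0,0,-150],"twist":[0,0,0]},{"translation":[0,0,-150],"twist":[0,0,0]}]' 0.05
python3 wt.py; python3 go.py w 498 337 160 3.18
```

```text
clock: 48.15
eef_pos: [0.5572, -0.2938, 0.014]
tool_rot: [0.102, 0.995, -0.001, 0.001]
contact_force: [0.5, 0.2, -2.2]
opening: 0.0262
gripper_force: 34.4
clock: 49.15
eef_pos: [0.5597, -0.2961, 0.1709]
tool_rot: [0.102, 0.995, -0.004, 0.006]
contact_force: [0.0, -1.0, -1.3]
opening: 0.044
gripper_force: 0.0
bay1[501  84] 347 mid [-0.0486  0.0782] yaw 0.007 L 0.083 W 0.005 zmax 0.0202
bay1[483 182] 1149 mid [0.0388 0.0754] yaw -0.014 L 0.076 W 0.025 zmax 0.0324
bay3[371  61] 2827 mid [-0.0001 -0.028 ] yaw 0.002 L 0.202 W 0.03 zmax 0.0169
bay4[318  56] 907 mid [-0.0442 -0.0826] yaw 0.004 L 0.116 W 0.017 zmax 0.0257
bay4[313 198] 2719 mid [ 0.0619 -0.0818] yaw 0.009 L 0.087 W 0.029 zmax 0.0342
target [0.498 0.337 0.16 ] shift [187.2, 606.6, 3.5] twist [-0.005, 0.008, -0.243] q6 -2.03 clk 49.2
```

```bash
python3 -m handwheel '[{"translation":[17,56,0],"twist":[0,0,-0.1]},{"translation":[34,112,0],"twist":[0,0,-0.243]},{"translation":[51,168,0],"twist":[0,0,-0.243]},{"translation":[69,224,0],"twist":[0,0,-0.243]},{"translation":[87,282,0],"twist":[0,0,-0.243]},{"translation":[105,340,0],"twist":[0,0,-0.243]},{"translation":[122,396,0],"twist":[0,0,-0.243]},{"translation":[140,454,0],"twist":[0,0,-0.243]}]' -0.075
python3 go.py w 498 337 160 3.18
```

```text
clock: 50.2
eef_pos: [0.5104, 0.1807, 0.1616]
tool_rot: [-0.019, 1.0, -0.001, -0.0]
contact_force: [1.1, 0.5, -0.7]
opening: 0.0499
gripper_force: 0.0
target [0.498 0.337 0.16 ] shift [6.4, 156.7, 1.3] twist [-0.002, -0.0, -0.0] q6 -1.47 clk 50.2
```

```bash
python3 -m handwheel '[{"translation":[3,55,0],"twist":[0,0,0]},{"translation":[5,110,0],"twist":[0,0,0]},{"translation":[6,152,0],"twist":[0,0,0]},{"translation":[6,152,0],"twist":[0,0,0]},{"translation":[6,152,0],"twist":[0,0,0]}]'
python3 - <<'E'
from meas import *
m,p,d=snap('wrist'); W=bydepth(m,d,True); z=W[...,2]
b=(W[...,0]>.33)&(W[...,0]<.617)&(W[...,1]>.15)&(W[...,1]<.42)&(z<.05)&(z>.0045)
comps(W,b,'any',400)
E
python3 go.py w 498 337 1.5 3.18
```

```text
clock: 50.82
eef_pos: [0.4992, 0.3299, 0.1615]
tool_rot: [-0.02, 1.0, -0.002, -0.0]
contact_force: [0.2, -0.7, -1.2]
opening: 0.0502
gripper_force: 0.0
any[321 132] 1936 mid [0.4987 0.3375] yaw 0.038 L 0.162 W 0.026 zmax 0.0116
target [0.498  0.337  0.0015] shift [1.3, 8.0, 160.3] twist [-0.003, 0.0, -0.0] q6 -1.21 clk 50.9
```

```bash
python3 -m handwheel '[{"translation":[1,7,40],"twist":[0,0,0]},{"translation":[1,7,90],"twist":[0,0,0]},{"translation":[1,7,130],"twist":[0,0,0]},{"translation":[1,7,152],"twist":[0,0,0]},{"translation":[1,7,159],"twist":[0,0,0]},{"translation":[1,7,160],"twist":[0,0,0]},{"translation":[1,7,160],"twist":[0,0,0]}]'
python3 -m handwheel '[{"translation":[0,0,0],"twist":[0,0,0]},{"translation":[0,0,0],"twist":[0,0,0]},{"translation":[0,0,0],"twist":[0,0,0]},{"translation":[0,0,0],"twist":[0,0,0]},{"translation":[0,0,0],"twist":[0,0,0]},{"translation":[0,0,0],"twist":[0,0,0]}]' 1 45
```

```text
clock: 51.75
eef_pos: [0.5001, 0.3374, 0.004]
tool_rot: [-0.019, 1.0, -0.0, 0.002]
contact_force: [0.0, 0.3, 0.5]
opening: 0.0501
gripper_force: 0.0
clock: 52.5
eef_pos: [0.4991, 0.3375, 0.0028]
tool_rot: [-0.019, 1.0, -0.001, 0.001]
contact_force: [-0.8, 0.3, 0.3]
opening: 0.0083
gripper_force: 45.0
```

```bash
python3 -m handwheel '[{"translation":[0,0,0],"twist":[0,0,0]},{"translation":[0,0,0],"twist":[0,0,0]},{"translation":[0,0,2],"twist":[0,0,0]},{"translation":[0,0,2],"twist":[0,0,0]}]' 0.6
python3 -m handwheel '[{"translation":[0,0,0],"twist":[0,0,0]},{"translation":[0,0,0],"twist":[0,0,0]},{"translation":[0,0,0],"twist":[0,0,0]},{"translation":[0,0,-10],"twist":[0,0,0]},{"translation":[0,0,-30],"twist":[0,0,0]},{"translation":[0,0,-60],"twist":[0,0,0]},{"translation":[0,0,-95],"twist":[0,0,0]},{"translation":[0,0,-95],"twist":[0,0,0]}]' 1 45
python3 go.py t -3 27 95 3.1416
```

```text
clock: 53.0
eef_pos: [0.4989, 0.3374, 0.0005]
tool_rot: [-0.019, 1.0, -0.001, 0.001]
contact_force: [-0.0, -0.8, -1.3]
opening: 0.0182
gripper_force: 0.0
clock: 54.0
eef_pos: [0.5011, 0.3386, 0.0995]
tool_rot: [-0.019, 1.0, 0.001, 0.004]
contact_force: [0.8, -0.1, -0.6]
opening: 0.0086
gripper_force: 45.0
target [ 0.5381 -0.1787  0.095 ] shift [-17.0, -518.3, 4.1] twist [0.002, 0.009, 0.243] q6 -1.2 clk 54.0
```

```bash
python3 -m handwheel '[{"translation":[-2,-50,0],"twist":[0,0,0.05]},{"translation":[-4,-105,0],"twist":[0,0,0.1]},{"translation":[-6,-160,0],"twist":[0,0,0.15]},{"translation":[-8,-218,0],"twist":[0,0,0.2]},{"translation":[-9,-275,0],"twist":[0,0,0.243]},{"translation":[-11,-333,0],"twist":[0,0,0.243]},{"translation":[-13,-390,0],"twist":[0,0,0.243]},{"translation":[-15,-448,0],"twist":[0,0,0.243]}]'
python3 -m handwheel '[{"translation":[-1,-35,0],"twist":[0,0,0]},{"translation":[-2,-70,0],"twist":[0,0,0]},{"translation":[-2,-70,0],"twist":[0,0,0]},{"translation":[-2,-70,0],"twist":[0,0,0]}]'
python3 - <<'E'
from meas import *
m,p,d=snap('wrist'); W=bydepth(m,d,True); t=np.load('tray.npy'); C=colours(p)
c,s=np.cos(t[2]),np.sin(t[2]); q=W.copy(); q[...,:2]=(W[...,:2]-t[:2])@np.array([[c,-s],[s,c]])
k=(q[...,2]>.075)&(q[...,2]<.15)&(abs(q[...,1]-.027)<.05)&(abs(q[...,0])<.13)
comps(q,k&C['grey'],'held',60)
E
python3 go.py t -3 27 9 3.1416
```

```text
clock: 55.0
eef_pos: [0.5304, -0.1111, 0.0957]
tool_rot: [0.102, 0.995, -0.0, 0.001]
contact_force: [0.5, 0.4, -0.9]
opening: 0.0085
gripper_force: 45.0
clock: 55.5
eef_pos: [0.5183, -0.1777, 0.0959]
tool_rot: [0.102, 0.995, -0.0, 0.001]
contact_force: [0.3, -0.4, -0.4]
opening: 0.0083
gripper_force: 45.0
held[299 128] 4524 mid [-0.0482  0.0244] yaw 0.001 L 0.112 W 0.023 zmax 0.107
held[309 399] 540 mid [0.0433 0.0217] yaw -0.852 L 0.026 W 0.023 zmax 0.1059
target [ 0.5381 -0.1787  0.009 ] shift [-19.4, 2.6, 87.1] twist [-0.0, 0.001, -0.0] q6 -1.9 clk 55.5
```

```bash
python3 -m handwheel '[{"translation":[-19,2,0],"twist":[0,0,0]},{"translation":[-19,2,30],"twist":[0,0,0]},{"translation":[-19,2,55],"twist":[0,0,0]},{"translation":[-19,2,72],"twist":[0,0,0]},{"translation":[-19,2,82],"twist":[0,0,0]},{"translation":[-19,2,87],"twist":[0,0,0]},{"translation":[-19,2,87],"twist":[0,0,0]}]'
python3 -m handwheel '[{"translation":[0,0,0],"twist":[0,0,0]},{"translation":[0,0,0],"twist":[0,0,0]},{"translation":[0,0,0],"twist":[0,0,0]},{"translation":[0,0,-10],"twist":[0,0,0]},{"translation":[0,0,-40],"twist":[0,0,0]},{"translation":[0,0,-90],"twist":[0,0,0]},{"translation":[0,0,-150],"twist":[0,0,0]},{"translation":[0,0,-150],"twist":[0,0,0]}]' 0.4
python3 wt.py w6.png; python3 bar.py; python3 go.py t -106 143.5 160 3.1416
```

```text
clock: 56.42
eef_pos: [0.5383, -0.1805, 0.0098]
tool_rot: [0.102, 0.995, -0.001, 0.001]
contact_force: [0.2, -0.3, 0.4]
opening: 0.0084
gripper_force: 45.0
clock: 57.42
eef_pos: [0.5409, -0.182, 0.166]
tool_rot: [0.102, 0.995, -0.003, 0.007]
contact_force: [0.4, -0.1, 0.3]
opening: 0.028
gripper_force: 0.0
bay1[387 121] 459 mid [-0.0482  0.0785] yaw 0.008 L 0.082 W 0.005 zmax 0.0202
bay1[381 217] 45 mid [-0.0057  0.0781] yaw -1.545 L 0.013 W 0.002 zmax 0.0253
bay1[372 226] 1448 mid [0.0374 0.0799] yaw 0.102 L 0.074 W 0.029 zmax 0.0321
bay2[314 127] 1911 mid [-0.0031  0.0252] yaw -0.004 L 0.16 W 0.025 zmax 0.0166
bay3[249 107] 2269 mid [-0.0186 -0.0274] yaw 0.004 L 0.166 W 0.027 zmax 0.017
bay4[198 110] 856 mid [-0.0436 -0.0818] yaw 0.015 L 0.116 W 0.017 zmax 0.0257
bay4[199 245] 1979 mid [ 0.0563 -0.0781] yaw 0.048 L 0.077 W 0.03 zmax 0.0343
bar 607 -0.15379916343047337 -0.1137413243122174 -0.12940816385221104
target [ 0.4609 -0.0437  0.16  ] shift [103.2, 118.2, 0.1] twist [-0.002, 0.005, -0.0] q6 -1.89 clk 57.5
```

View pics/w6.png

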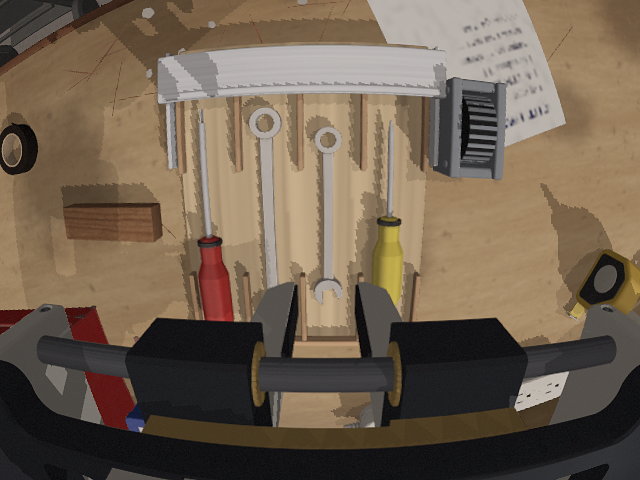

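All four tools lie straight in their bays (red px (205,200), long wrench (265,190), short wrench (328,210), yellow (390,200)) with slim ends to the bar. The offcut is on the bench at (112,222). Now I close the bar.

```bash
python3 -m handwheel '[{"translation":[50,58,0],"twist":[0,0,0]},{"translation":[95,110,0],"twist":[0,0,0]},{"translation":[102,118,20],"twist":[0,0,0]},{"translation":[102,118,55],"twist":[0,0,0]},{"translation":[102,118,85],"twist":[0,0,0]},{"translation":[102,118,85],"twist":[0,0,0]},{"translation":[102,118,85],"twist":[0,0,0]}]' 1 20
python3 go.py t -106 143.5 54.5 3.1416
```

```text
clock: 58.4
eef_pos: [0.4619, -0.0442, 0.0743]
tool_rot: [0.102, 0.995, -0.0, 0.001]
contact_force: [0.6, -0.6, 1.2]
opening: 0.0004
gripper_force: 0.0
target [ 0.4609 -0.0437  0.0545] shift [1.1, 0.3, 19.8] twist [-0.001, 0.002, -0.001] q6 -1.7 clk 58.4
```

```bash
for i in 1 2 3 4; do
python3 -m handwheel '[{"translation":[0,0,12],"twist":[0,0,0]},{"translation":[0,0,20.5],"twist":[0,0,0]},{"translation":[-8,0,20.5],"twist":[0,0,0]},{"translation":[-16,0,20.5],"twist":[0,0,0]},{"translation":[-24,0,20.5],"twist":[0,0,0]},{"translation":[-32,0,20.5],"twist":[0,0,0]},{"translation":[-36,0,20.5],"twist":[0,0,0]},{"translation":[-36,0,20.5],"twist":[0,0,0]}]' | grep contact
python3 -m handwheel '[{"translation":[0,0,-10],"twist":[0,0,0]},{"translation":[0,0,-20.5],"twist":[0,0,0]},{"translation":[18,0,-20.5],"twist":[0,0,0]},{"translation":[36,0,-20.5],"twist":[0,0,0]},{"translation":[36,0,-20.5],"twist":[0,0,0]}]' |grep eef; done; python3 bar.py
```

```text
contact_force: [1.5, -0.4, 4.0]
eef_pos: [0.4608, -0.0437, 0.0746]
contact_force: [2.2, -0.1, 4.0]
eef_pos: [0.4608, -0.0437, 0.0746]
contact_force: [1.3, -0.3, 4.5]
eef_pos: [0.4608, -0.0437, 0.0746]
contact_force: [-0.8, 0.7, 5.1]
eef_pos: [0.4612, -0.0438, 0.0747]
bar 873 -0.10026869727878727 -0.06018275055961691 -0.08070674680334279
```

```bash
python3 -m handwheel '[{"translation":[0,0,12],"twist":[0,0,0]},{"translation":[0,0,20.5],"twist":[0,0,0]},{"translation":[-8,0,20.5],"twist":[0,0,0]},{"translation":[-16,0,20.5],"twist":[0,0,0]},{"translation":[-24,0,20.5],"twist":[0,0,0]},{"translation":[-32,0,20.5],"twist":[0,0,0]},{"translation":[-36,0,20.5],"twist":[0,0,0]},{"translation":[-36,0,20.5],"twist":[0,0,0]}]' | grep contact
python3 -m handwheel '[{"translation":[0,0,-20],"twist":[0,0,0]},{"translation":[0,0,-70],"twist":[0,0,0]},{"translation":[0,0,-120],"twist":[0,0,0]},{"translation":[0,40,-150],"twist":[0,0,0]},{"translation":[0,80,-150],"twist":[0,0,0]},{"translation":[0,80,-150],"twist":[0,0,0]},{"translation":[0,80,-150],"twist":[0,0,0]}]' |grep eef; python3 bar.py; python3 tr.py t9.png; python3 wt.py
python3 - <<'E'
import cv2; p=cv2.imread('pics/t9.png'); cv2.imwrite('pics/t9c.png',cv2.resize(p[170:320,290:510],None,fx=3.5,fy=3.5))
E
```

```text
contact_force: [-0.9, 0.9, 4.1]
eef_pos: [0.513, 0.0268, 0.203]
bar 1155 -0.10007293462382241 -0.044821552383411165 -0.08018779528514122
tray frame
yellow[345 207] 213 mid [0.0357 0.0804] yaw 0.012 L 0.075 W 0.024 zmax 0.0343
red[405 209] 294 mid [ 0.0622 -0.0803] yaw 0.01 L 0.091 W 0.027 zmax 0.0355
grey[326 207] 1921 mid [-0.0545  0.0035] yaw -1.438 L 0.232 W 0.208 zmax 0.0406
bench
bay1[156 194] 1945 mid [-0.0544  0.0801] yaw -0.066 L 0.087 W 0.05 zmax 0.0397
bay1[184 283] 946 mid [0.0348 0.0816] yaw -0.073 L 0.069 W 0.027 zmax 0.0325
bay2[111 196] 2398 mid [-0.0086  0.0267] yaw -0.011 L 0.176 W 0.048 zmax 0.0394
bay3[ 73 191] 2299 mid [-0.002  -0.0259] yaw 0.004 L 0.199 W 0.048 zmax 0.0393
bay4[ 40 201] 1172 mid [-0.044  -0.0807] yaw -0.018 L 0.104 W 0.048 zmax 0.0397
bay4[ 71 285] 50 mid [ 0.0125 -0.0798] yaw 1.568 L 0.017 W 0.004 zmax 0.028
bay4[ 72 292] 941 mid [ 0.0561 -0.0745] yaw 0.091 L 0.075 W 0.038 zmax 0.0342
```

View pics/t9c.png

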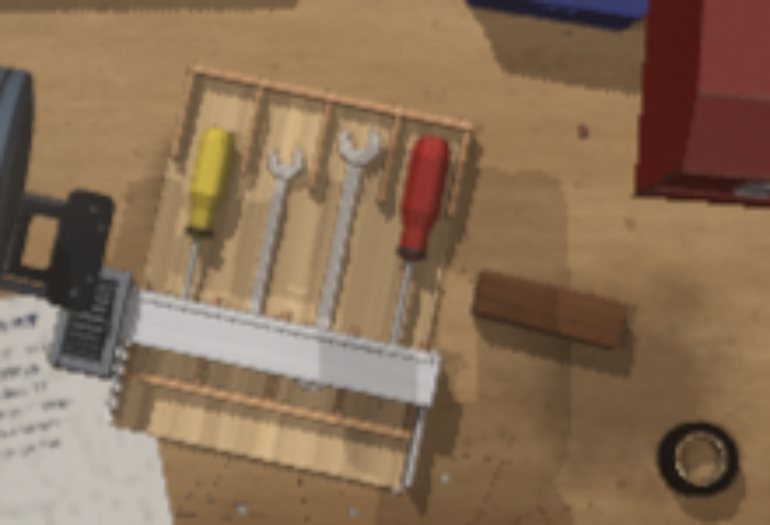

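The bar is closed over all four tools (yellow px (210,180), wrenches (275,230) and (345,230), red (425,195)). The offcut is on the bench at (550,310), the tape roll is untouched, and the robot is clear.

```bash
python3 -c "from bench import job; print(job.finish_job())"
```

```text
the job is handed in; nothing more can be done
None
```

I handed the job in with all four tools flat in their own bays, slim ends under the fully closed bar, and the dark offcut on the bench beside the tray; a mis-turn dropped the long wrench in the tray and shifted the yellow driver, both since put right, and the hand-in returned no verdict.

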